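# Make up two electronics repair kits

### The arm

A 6-joint arm with a two-finger parallel gripper is mounted at the origin on the work surface. World frame = base frame: x ahead of the robot, y to its left, z up, the work surface at z = 0. Lengths are in m, angles in degrees, forces in N, time in s.
With the tool pointing down it reaches from about 0.3 to 0.75 m from the base axis. Payload 8.5 kg.
Tool frame: the origin (TCP) lies on the centre line of the jaws, within the pads' length; the fingertips stand 14 mm ahead of it and the grasp point (between the pads) lies 5 mm behind it; z points along the fingers, y is the direction in which the jaws open and shut (so a half turn about z gives the same grasp; the last joint's range is limited). The gripper opens to 85 mm and grips with 20 to 120 N. Pads are 22 mm wide; open, the fingers measure 114 mm over their backs; the gripper's body (76 mm by 85 mm) begins 54 mm behind the grasp point. The pads swing forward as they close: fully open they stand 13 mm farther back than shut.
Start: joints at [-76.049, 21.807, 74.336, -0, 83.858, -12.336], TCP at [0.244, -0.493, 0.245] pointing down, gripper open.
Joint ranges: [-178.18, 178.18], [-50.72, 133.34], [12.68, 142.11], [-81.47, 261.47], [9.98, 163.14], [-165.26, 165.26]. Speed limits (degrees/s): [136.94, 136.94, 180, 180, 180, 180].

### API

Orientations are given as a 3x3 rotation matrix whose columns are the frame's x, y, z axes.
In Python, from rig import env, optics, order, finder gives the robot as it stands.
- The arm moves only by the tool play_rows, never from a script. Its argument "commands" is a list of rows, each an object of numbers: "grip": the closure, from -1 (fully open) to 1 (shut); "x", "y", "z": the shift along the tool's x, y, z in m; "rx", "ry", "rz": the turn, a rotation vector about the tool's x, y, z in rad. A call has 1 to 12 rows; each row shifts and turns the commanded pose from where the row before left it, along the tool's axes as they then stand; what a row does not reach is not made up. A row lasts 1/8 s, in which the tool goes at most 62.5 mm and 10.7 degrees, less where a joint would pass 70% of its speed; a pose out of reach is approached as far as the arm can. A call is refused whole if a number of a shift passes 0.0625 or a number of a turn 0.188, either way. A call with a gripper value outside its range is refused whole. The fingers move at their own pace and stop on an object; "squeeze" is the grip in N (left out, the last holds). Time passes only in rows, so rows that do not move let the fingers close. It gives the time, the measured TCP pose, the force and the opening at its end, in the units of the state.
- env.observe(): the state, without advancing time (a new reading comes with each control period).
- optics.get_image(name): name is "side" or "top"; returns a dict with "color" (384x512x3 uint8, blue, green, red), "range_z" (384x512 float32, m along the optical axis (not along the pixel's ray), 0 where there is no reading), "fov_y" (degrees; the focal length in pixels is half the picture's height over the tangent of half this angle, whatever the lens; pixels are square), "cx", "cy" (the principal point, pixels), "cam_to_world" (4x4, takes a point from camera to world coordinates). Camera axes: x right, y down, z forward; pixel columns grow to the right and rows downward; lengths in m; the calibration is good to about 2 mm. A picture is of the moment at which its call begins.
- order.close_job(): hands the job in, once; it reports no verdict.
Trained networks look in the newest picture that a camera, given by its name, has taken for a name from the list of things; names that differ only in an ending like _2 or _b are one class to them, and where a whole thing is asked for, a point or a joint stands for the part that bears it (a point fixed in the world has none). Each returns a list of dicts, best first, with "conf" (0 to 1); they miss things now and then, are a little off and sometimes report something else, mostly with a low value. They report only what shows in the picture. A call takes as long as a camera call. They do not tell look-alikes from the thing itself.
- finder.boxes_of(camera, thing): "point" ([x, y, z] in m, in world coordinates, good to about 4 mm: the middle of the surface that is visible of it).
The state is a dict: "time_s": time; "q": joint angles; "qvel": joint speeds; "joint_efforts": joint torques, N m; "position": TCP position; "tool_rot": TCP orientation; "ft_force": force on the tool from outside, world axes, zero at the start; "wrist_torque": the same for the moment, N m; "grip_width": finger opening in m.
Only numpy, scipy, OpenCV 4.12 (cv2) and the standard library are available. Lean on these libraries where they do the work, as an engineer would, in place of code of your own. Each camera call takes 0.05 s, during which the arm holds its last target.

### The job

Make up the two repair kits from the stock on the bench mat: the heat sink and the small capacitor go into the two-pocket tray, and the transformer, the large capacitor and the relay go into the three-pocket tray, one part to a pocket (any pocket of the right tray). Set each part down upright on the tray's floor, as it stands now, without dropping it, and leave the toroid choke and the terminal strip where they are.

Things in the scene. Friction and masses are not known exactly. Their poses are not given: they have to be found in the camera images.
- transformer_c (a point): Small mains transformer, standing on the mat: a dark steel core 42 (x) x 22 (y) x 40 mm high, with a copper-coloured wound bobbin 28 (x) x 40 (y) mm, from 7 to 33 mm above the underside, bulging out 9 mm on both y sides. About 0.22 kg. It can be gripped across the bobbin (40 mm, along y) or across the core (42 mm, along x). The point is at its centre, half-way up; z is up, x and y lie along its sides as given.
- heat_sink_c (a point): Bright aluminium heat sink, 38 x 38 mm and 34 mm high: a 6 mm base with six thin upright fins on it, which run along x and are spaced along y. Grip it across the two outer fins (38 mm, along y) or across the fins' ends (38 mm, along x). The point is at its centre, half-way up; z is up, x and y lie along its sides as given.
- large_capacitor_c (a point): Large can capacitor: an upright grey cylinder 35 mm in diameter and 45 mm high with an aluminium top. The point is at its centre, half-way up; z is its axis, up.
- small_capacitor_c (a point): Small can capacitor: an upright grey cylinder 22 mm in diameter and 34 mm high with an aluminium top. The point is at its centre, half-way up; z is its axis, up.
- relay_c (a point): Plug-in relay: an upright white box 28 (x) x 22 (y) x 36 mm high with a black foot. The point is at its centre, half-way up; z is up, x and y lie along its sides as given.
- choke_c (a point): Toroid choke, not part of any kit: a copper-coloured ring lying flat, 42 mm outer diameter, 18 mm bore, 18 mm high. The point is at its centre, half-way up. Like all the parts it stands on a 2 mm mat (top at z = 2 mm) between the trays; a black dial knob and a steel screw dish, each 16 mm high and not listed, stand among them. Middles are at least 90 mm apart.
- terminal_strip_c (a point): Screw terminal strip, not part of any kit: a low black bar 50 (x) x 20 (y) x 18 mm high with two rows of steel screws. The point is at its centre, half-way up.
- tray_two: The two-pocket kit tray: a low open tray, black floor and pale grey walls, fixed to the bench, 129 (x) x 94 (y) mm, with two pockets in a row along x. Floor, walls and divider 3 mm thick, walls 12 mm high over the underside. Each pocket is 60 (x) x 88 (y) mm inside; their centres are at x = -31.5 and +31.5 mm, y = 0. The origin is at the middle of the underside, which lies on the mat; z up.
- tray_three: The three-pocket kit tray: as the two-pocket tray (same look, walls, floor and pocket size) but 192 (x) x 94 (y) mm, with three pockets along its x, centres at x = -63, 0 and +63 mm, y = 0. Fixed. The origin is at the middle of the underside, which lies on the mat; z up.
Not all that is in view belongs to the job. Leave any blue look-alike of the part that bears relay_c alone.

How it is judged (in metres and radians):
At the end, for the whole second after the job is handed in: Each kit part stands in a pocket of its own in its tray: centre within 22 mm of the pocket's centre along the row and 36 mm across it, underside within 4 mm of the tray's floor, upright within 0.12 rad, released and at rest (((x of heat_sink_c in the frame of tray_two between -0.0535 and -0.0095 m and x of small_capacitor_c in the frame of tray_two between 0.0095 and 0.0535 m) or (x of small_capacitor_c in the frame of tray_two between -0.0535 and -0.0095 m and x of heat_sink_c in the frame of tray_two between 0.0095 and 0.0535 m)) and y of heat_sink_c in the frame of tray_two between -0.036 and 0.036 m and z of each of heat_sink_c, small_capacitor_c in the frame of tray_two below 0.024 m and angle between each of heat_sink_c, small_capacitor_c, transformer_c, large_capacitor_c, relay_c's own z axis and vertical below 0.12 rad and linear speed of each of heat_sink, small_capacitor, transformer, large_capacitor, relay below 0.02 m/s and contact force between the fingers and heat_sink below 0.05 N and y of small_capacitor_c in the frame of tray_two between -0.036 and 0.036 m and contact force between the fingers and small_capacitor below 0.05 N and ((x of transformer_c in the frame of tray_three between -0.085 and -0.041 m and x of large_capacitor_c in the frame of tray_three between -0.022 and 0.022 m and x of relay_c in the frame of tray_three between 0.041 and 0.085 m) or (x of transformer_c in the frame of tray_three between -0.085 and -0.041 m and x of relay_c in the frame of tray_three between -0.022 and 0.022 m and x of large_capacitor_c in the frame of tray_three between 0.041 and 0.085 m) or (x of large_capacitor_c in the frame of tray_three between -0.085 and -0.041 m and x of transformer_c in the frame of tray_three between -0.022 and 0.022 m and x of relay_c in the frame of tray_three between 0.041 and 0.085 m) or (x of large_capacitor_c in the frame of tray_three between -0.085 and -0.041 m and x of relay_c in the frame of tray_three between -0.022 and 0.022 m and x of transformer_c in the frame of tray_three between 0.041 and 0.085 m) or (x of relay_c in the frame of tray_three between -0.085 and -0.041 m and x of transformer_c in the frame of tray_three between -0.022 and 0.022 m and x of large_capacitor_c in the frame of tray_three between 0.041 and 0.085 m) or (x of relay_c in the frame of tray_three between -0.085 and -0.041 m and x of large_capacitor_c in the frame of tray_three between -0.022 and 0.022 m and x of transformer_c in the frame of tray_three between 0.041 and 0.085 m)) and y of transformer_c in the frame of tray_three between -0.036 and 0.036 m and z of transformer_c in the frame of tray_three below 0.027 m and contact force between the fingers and transformer below 0.05 N and y of large_capacitor_c in the frame of tray_three between -0.036 and 0.036 m and z of large_capacitor_c in the frame of tray_three below 0.0295 m and contact force between the fingers and large_capacitor below 0.05 N and y of relay_c in the frame of tray_three between -0.036 and 0.036 m and z of relay_c in the frame of tray_three below 0.025 m and contact force between the fingers and relay below 0.05 N); the robot touches nothing.
It fails at once if the toroid choke is moved by more than 20 mm (distance of choke_c from where it was at the start of the episode above 0.02 m).
It fails at once if the terminal strip is moved by more than 20 mm (distance of terminal_strip_c from where it was at the start of the episode above 0.02 m).
It fails at once if a kit part is let go in the air, more than about 40 mm above the tray's floor ((height (world z) of transformer_c above 0.065 m and contact force between the fingers and transformer below 0.001 N) or (height (world z) of heat_sink_c above 0.062 m and contact force between the fingers and heat_sink below 0.001 N) or (height (world z) of large_capacitor_c above 0.0675 m and contact force between the fingers and large_capacitor below 0.001 N) or (height (world z) of small_capacitor_c above 0.062 m and contact force between the fingers and small_capacitor below 0.001 N) or (height (world z) of relay_c above 0.063 m and contact force between the fingers and relay below 0.001 N)).
It also fails if it takes over 138 s, if anything falls off the work surface, if the arm or the gripper's body presses on something with over 40 N, if the wrist force passes 120 N, or if a joint passes its speed limit or range.

## Working session

There is one attempt and no reset: what is moved stays moved. The work goes in short steps, Python scripts to look and compute and a tool call to move; the robot and the scene stay as the last step left them, time stands still between calls to the robot, and variables do not carry over. Pictures are saved under pics/ and viewed, and the job is handed in when it is done.

Besides the shell and the picture viewer there is one more tool, called after "Request:" by a JSON object that holds its "fn" and its "kwargs", one argument or row to a line. play_rows: Moves the arm, as the interface text tells. Its arguments: {"type":"object","properties":{"commands":{"type":"array"},"squeeze":{"type":"number"}},"required":["commands"]}

```bash
ls; mkdir -p pics; python3 - <<'E'
from rig import env, optics
import cv2,pickle
print(env.observe())
for n in("top","side"):
    d=optics.get_image(n); cv2.imwrite(f"pics/{n}0.png",d["color"]); pickle.dump(d,open(f"{n}0.pkl","wb"))
    print(n,d["fov_y"],d["cx"],d["cy"],d["cam_to_world"])
E
```

```text
pics
{'time_s': 0.0, 'q': array([-7.60482657e+01,  2.18425839e+01,  7.43843335e+01, -2.27459197e-03,
        8.38570430e+01, -1.23360400e+01]), 'qvel': array([-0.02853971,  0.01822503, -0.06905791, -0.11666622,  0.02575257,
       -0.11125777]), 'joint_efforts': array([-6.89846838e-04, -4.48468602e+01, -2.31279624e+01, -2.30844380e-04,
        4.81683572e-03, -2.90517801e-05]), 'position': array([ 0.24350554, -0.49286332,  0.24469929]), 'tool_rot': array([[ 8.96579112e-01,  4.42883442e-01, -3.91617570e-04],
       [ 4.42883530e-01, -8.96578041e-01,  1.41263831e-03],
       [ 2.74518401e-04, -1.43998297e-03, -9.99998926e-01]]), 'ft_force': array([0.4554193 , 0.19332046, 0.8678769 ]), 'wrist_torque': array([ 0.0040294 ,  0.07257046, -0.00224566]), 'grip_width': 0.08530924729192274}
top 47.322880262537026 255.32837080266438 190.7043959102726 [[-9.80280654e-03 -9.89117717e-01  1.46799342e-01  3.83336733e-01]
 [-9.99937521e-01  8.90776275e-03 -6.75321907e-03  1.21102704e-03]
 [ 5.37207492e-03 -1.46856370e-01 -9.89143239e-01  1.25658158e+00]
 [ 0.00000000e+00  0.00000000e+00  0.00000000e+00  1.00000000e+00]]
side 53.92838769872547 251.80513100491928 189.8721483635919 [[-0.9146611  -0.16077648  0.37087195  0.26893306]
 [-0.40341277  0.421084   -0.81237085  0.68863668]
 [-0.02555812 -0.8926585  -0.45000844  0.44547772]
 [ 0.          0.          0.          1.        ]]
```

View pics/top0.png

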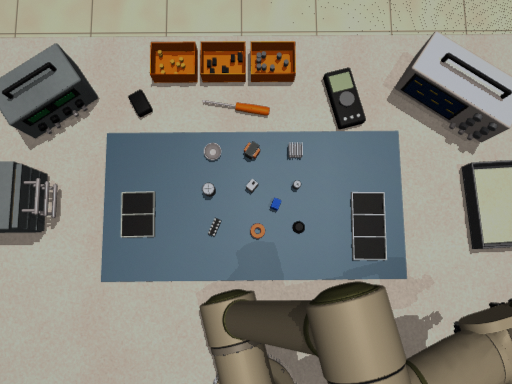

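View pics/side0.png

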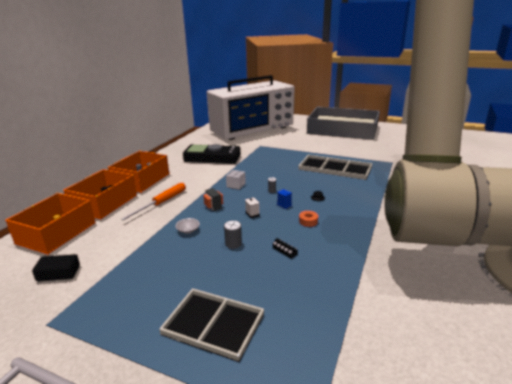

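```bash
python3 - <<'E'
from rig import finder
import numpy as np
for c in("top","side"):
  for t in "transformer_c heat_sink_c large_capacitor_c small_capacitor_c relay_c choke_c terminal_strip_c tray_two tray_three".split():
    print(c,t,[(np.round(o["point"],3).tolist(),round(o["conf"],2)) for o in finder.boxes_of(c,t)])
E
```

```text
top transformer_c [([0.679, 0.002, 0.044], 0.74)]
top heat_sink_c [([0.681, -0.126, 0.024], 0.45)]
top large_capacitor_c [([0.569, 0.127, 0.046], 0.6)]
top small_capacitor_c [([0.578, -0.123, 0.034], 0.61)]
top relay_c [([0.577, 0.006, 0.042], 0.57), ([0.526, -0.064, 0.042], 0.54)]
top choke_c []
top terminal_strip_c [([0.466, 0.106, 0.017], 0.54)]
top tray_two [([0.503, 0.33, -0.0], 0.55)]
top tray_three [([0.464, -0.325, 0.007], 0.57)]
side transformer_c [([0.672, 0.014, 0.03], 0.53)]
side heat_sink_c [([0.676, -0.104, 0.025], 0.52)]
side large_capacitor_c []
side small_capacitor_c [([0.58, -0.114, 0.025], 0.6)]
side relay_c [([0.583, 0.011, 0.024], 0.56), ([0.526, -0.059, 0.028], 0.53)]
side choke_c [([0.449, 0.0, 0.02], 0.67)]
side terminal_strip_c [([0.463, 0.118, 0.015], 0.75)]
side tray_two [([0.502, 0.334, 0.003], 0.87)]
side tray_three [([0.464, -0.331, 0.005], 0.77)]
```

The top view shows:
- Heat sink at (295,150)
- Transformer at (252,150)
- Steel dish at (213,151), a decoy
- Large capacitor at (208,189)
- White relay at (252,186)
- Blue look-alike of the relay at (276,204), to be left alone
- Small capacitor at (296,185)
- Terminal strip at (215,227)
- Choke at (258,231)
- Black knob at (298,227)
- Two-pocket tray at (138,214)
- Three-pocket tray at (369,226)

Next I'll measure poses from the point cloud and check a close crop.

```bash
cat > h.py <<'E'
import numpy as np,cv2
def cloud(d):
    f=192/np.tan(np.radians(d["fov_y"]/2)); v,u=np.mgrid[:384,:512]; z=d["range_z"].astype(float)
    p=np.stack([(u-d["cx"])*z/f,(v-d["cy"])*z/f,z,np.ones_like(z)],-1)@d["cam_to_world"].T
    p=p[...,:3]; p[z==0]=np.nan; return p
E
python3 - <<'E'
import pickle,cv2,numpy as np
from h import *
d=pickle.load(open("top0.pkl","rb")); P=cloud(d); C=d["color"]
m=(P[...,2]<.01)&(P[...,0]>.5)&(P[...,0]<.75)&(abs(P[...,1])<.3)
print("mat z",np.nanmedian(P[m][:,2]))
crop=C[135:240,195:310]; cv2.imwrite("pics/crop0.png",cv2.resize(crop,None,fx=5,fy=5,interpolation=cv2.INTER_CUBIC)[:600])
N=dict(trafo=(.679,.002),sink=(.681,-.126),big=(.569,.127),small=(.578,-.123),relay=(.577,.006),blue=(.526,-.064),choke=(.45,0),strip=(.466,.106),dish=(.68,.12),knob=(.46,-.12))
for n,(x,y) in N.items():
    near=np.hypot(P[...,0]-x,P[...,1]-y)<.045
    z=P[...,2]; zt=np.nanpercentile(z[near&(z>.01)],90)
    s=near&(z>zt-.008); q=P[s]
    r=cv2.minAreaRect((q[:,:2]*1000).astype(np.float32))
    print(n,len(q),"ztop",round(zt,4),"mean",q[:,:2].mean(0).round(4),"rect",np.round(r[0],1),np.round(r[1],1),round(r[2],1))
for n,(x,y) in dict(two=(.503,.33),three=(.464,-.325)).items():
    near=(abs(P[...,0]-x)<.1)&(abs(P[...,1]-y)<.13)&(C.min(-1)>120)
    q=P[near]; r=cv2.minAreaRect((q[:,:2]*1000).astype(np.float32)); print(n,len(q),np.nanmedian(q[:,2]),r)
E
```

```text
mat z 0.0035625373979331076
trafo 153 ztop 0.0451 mean [0.6842 0.0026] rect [684.    1.6] [38.8 42.8] 52.1
sink 97 ztop 0.0399 mean [ 0.6855 -0.1219] rect [ 685.8 -123.1] [37.8 38. ] 89.1
big 118 ztop 0.0517 mean [0.5709 0.1247] rect [571.6 125. ] [32.4 31.5] 43.2
small 43 ztop 0.0412 mean [ 0.5836 -0.1244] rect [ 584. -125.] [18.1 19.4] 44.6
relay 77 ztop 0.0415 mean [0.5825 0.0031] rect [582.6   3.1] [22.1 28. ] 49.5
blue 79 ztop 0.042 mean [ 0.5288 -0.0643] rect [529.3 -64.3] [21.8 28.8] 67.6
choke 139 ztop 0.0242 mean [ 0.4544 -0.0123] rect [455.  -12.3] [36.7 39.5] 89.4
strip 105 ztop 0.023 mean [0.4661 0.1096] rect [466.5 109.8] [19.8 49.2] 65.7
dish 123 ztop 0.0213 mean [0.6869 0.118 ] rect [683.7 115.6] [48.8 48.1] 88.7
knob 59 ztop 0.0219 mean [ 0.4639 -0.1289] rect [ 463.6 -129.6] [23.2 20.1] 88.3
two 874 0.0019945117651196664 ((503.1287841796875, 370.93267822265625), (178.05287170410156, 198.96292114257812), 89.96426391601562)
three 832 0.003136300144747417 ((463.1781311035156, -367.362548828125), (175.06114196777344, 197.88172912597656), 89.97254180908203)
```

View pics/crop0.png

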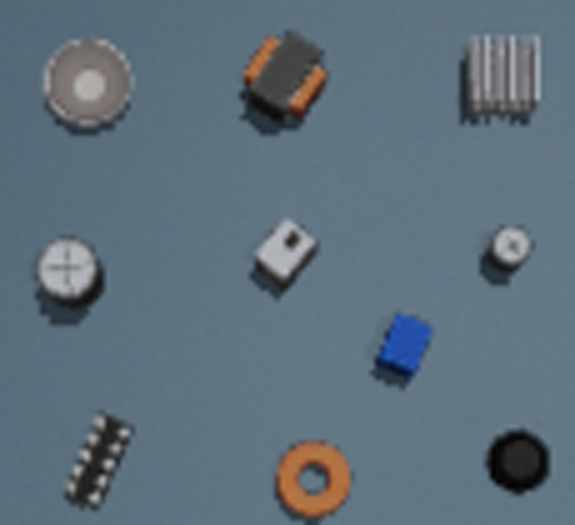

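Measured footprints match the sizes given: transformer 39×43 mm, relay 22×28, sink 38×38. The white box is the relay. The tray mask ran off onto the bench, so I'll redo the trays, cross-check with the side camera, and write a move planner.

```bash
cat >> h.py <<'E'
def plan(state,target,yaw=None):
    """yaw: world angle (deg) of tool y, mod 180 nearest. prints rotation first, then shift in tool axes (after rotation)"""
    R=np.array(state["tool_rot"]); p=np.array(state["position"])
    cur=np.degrees(np.arctan2(R[1,1],R[0,1])); dy=0
    if yaw is not None:
        dy=(yaw-cur+90)%180-90
    a=np.radians(cur+dy)
    yt=np.array([np.cos(a),np.sin(a),0]); zt=np.array([0,0,-1.]); xt=np.cross(yt,zt)
    d=np.array(target)-p
    print("yaw now %.1f turn rz total %.3f rad (tool) "%(cur,-np.radians(dy)),"tilt",np.degrees(np.arccos(min(1,-R[2,2]))).round(2))
    print("shift tool after turn xyz mm",(np.array([d@xt,d@yt,d@zt])*1000).round(1), "q6 after ~",(state["q"][5]-dy).round(0))
E
python3 - <<'E'
import pickle
from h import *
d=pickle.load(open("top0.pkl","rb")); P=cloud(d); C=d["color"]
for n,(u0,u1,v0,v1) in dict(two=(115,162,185,244),three=(345,392,186,268)).items():
    c=C[v0:v1,u0:u1].astype(int); hsv=cv2.cvtColor(C[v0:v1,u0:u1],cv2.COLOR_BGR2HSV)
    m=((hsv[...,1]<60)|(hsv[...,2]<50)); q=P[v0:v1,u0:u1][m]
    q=q[np.isfinite(q[:,0])]
    r=cv2.minAreaRect((q[:,:2]*1000).astype(np.float32)); print(n,len(q),np.round(r[0],1),np.round(r[1],1),r[2])
d=pickle.load(open("side0.pkl","rb"))
P=cloud(d); C=d["color"]
N=dict(trafo=(.684,.002),sink=(.686,-.123),big=(.572,.125),small=(.584,-.125),relay=(.583,.003),choke=(.455,-.012))
for n,(x,y) in N.items():
    near=np.hypot(P[...,0]-x,P[...,1]-y)<.045
    z=P[...,2]; zt=np.nanpercentile(z[near&(z>.01)],95)
    q=P[near&(z>zt-.007)]; r=cv2.minAreaRect((q[:,:2]*1000).astype(np.float32)); print(n,len(q),zt.round(4),np.round(r[0],1),np.round(r[1],1),round(r[2],1))
from rig import env
plan(env.observe(),(.685,-.123,.12),90)
E
```

```text
two 1625 [505.8 331.2] [102.9 133.5] 89.83363342285156
three 2396 [ 466.6 -329.9] [101.7 197.5] 89.0020751953125
trafo 115 0.0445 [685.9   4.7] [25.  44.6] 55.9
sink 122 0.0383 [ 686.2 -122.2] [43.6 38.5] 88.8
big 163 0.0503 [569.5 128.8] [31.8 32.2] 27.2
small 42 0.0394 [ 583.4 -122.7] [17.8 21.7] 21.2
relay 88 0.0407 [582.9   5.3] [21.8 29.9] 50.2
choke 172 0.0228 [454.5 -10.4] [39.  43.4] 17.5
yaw now -63.7 turn rz total 0.459 rad (tool)  tilt 0.0
shift tool after turn xyz mm [ 441.4 -370.1  125.3] q6 after ~ 14.0
```

Request:
{"fn": "play_rows", "kwargs": {
  "commands": [
    {"rz": 0.153,"grip": -1},
    {"rz": 0.153},
    {"rz": 0.153},
    {"x": 0.044,"y": -0.037},
    {"x": 0.044,"y": -0.037},
    {"x": 0.044,"y": -0.037},
    {"x": 0.044,"y": -0.037},
    {"x": 0.044,"y": -0.037},
    {"x": 0.044,"y": -0.037},
    {"x": 0.044,"y": -0.037},
    {"x": 0.044,"y": -0.037},
    {"x": 0.044,"y": -0.037}
  ],
  "squeeze": 50
}}

```text
invalid input at $.commands[0]: expected keys grip, x, y, z, rx, ry, rz
```

```bash
cat > p.py <<'E'
import sys
from h import *
from rig import env
a=[float(v) for v in sys.argv[1:]]
s=env.observe(); print("t",round(s["time_s"],2),"pos",s["position"].round(4),"q",s["q"].round(0),"f",s["ft_force"].round(1),"w",round(s["grip_width"],4))
plan(s,a[:3],a[3] if len(a)>3 else None)
E
python3 p.py .686 -.1227 .018 90
```

```text
t 1.0 pos [ 0.2436 -0.4931  0.2453] q [-76.  22.  74.   0.  84. -12.] f [ 0.2 -0.  -0.2] w 0.0855
yaw now -63.7 turn rz total 0.459 rad (tool)  tilt 0.0
shift tool after turn xyz mm [ 442.4 -370.4  227.3] q6 after ~ 14.0
```

All keys are required in every row.

Request:
{"fn": "play_rows", "kwargs": {
  "commands": [
    {"grip": -1,"x": 0,"y": 0,"z": 0,"rx": 0,"ry": 0,"rz": 0.153},
    {"grip": -1,"x": 0,"y": 0,"z": 0,"rx": 0,"ry": 0,"rz": 0.153},
    {"grip": -1,"x": 0,"y": 0,"z": 0,"rx": 0,"ry": 0,"rz": 0.153},
    {"grip": -1,"x": 0.044,"y": -0.037,"z": 0,"rx": 0,"ry": 0,"rz": 0},
    {"grip": -1,"x": 0.044,"y": -0.037,"z": 0,"rx": 0,"ry": 0,"rz": 0},
    {"grip": -1,"x": 0.044,"y": -0.037,"z": 0,"rx": 0,"ry": 0,"rz": 0},
    {"grip": -1,"x": 0.044,"y": -0.037,"z": 0,"rx": 0,"ry": 0,"rz": 0},
    {"grip": -1,"x": 0.044,"y": -0.037,"z": 0,"rx": 0,"ry": 0,"rz": 0},
    {"grip": -1,"x": 0.044,"y": -0.037,"z": 0,"rx": 0,"ry": 0,"rz": 0},
    {"grip": -1,"x": 0.044,"y": -0.037,"z": 0,"rx": 0,"ry": 0,"rz": 0},
    {"grip": -1,"x": 0.044,"y": -0.037,"z": 0,"rx": 0,"ry": 0,"rz": 0},
    {"grip": -1,"x": 0.044,"y": -0.037,"z": 0,"rx": 0,"ry": 0,"rz": 0}
  ],
  "squeeze": 50
}}

```text
time_s: 2.5
position: [0.641, -0.1588, 0.2453]
tool_rot: [[1.0, -0.0, 0.0], [-0.0, -1.0, -0.0], [0.0, 0.0, -1.0]]
ft_force: [-0.5, -0.1, 0.3]
grip_width: 0.0854
```

```bash
python3 p.py .686 -.1227 .018 90
```

```text
t 2.5 pos [ 0.641  -0.1588  0.2453] q [-24.  33.  55.  -0.  92.  66.] f [-0.5 -0.1  0.3] w 0.0854
yaw now -90.0 turn rz total -0.000 rad (tool)  tilt 0.01
shift tool after turn xyz mm [ 45.  -36.1 227.3] q6 after ~ 66.0
```

Request:
{"fn": "play_rows", "kwargs": {
  "commands": [
    {"grip": -1,"x": 0.045,"y": -0.036,"z": 0,"rx": 0,"ry": 0,"rz": 0},
    {"grip": -1,"x": 0,"y": 0,"z": 0.05,"rx": 0,"ry": 0,"rz": 0},
    {"grip": -1,"x": 0,"y": 0,"z": 0.05,"rx": 0,"ry": 0,"rz": 0},
    {"grip": -1,"x": 0,"y": 0,"z": 0.05,"rx": 0,"ry": 0,"rz": 0},
    {"grip": -1,"x": 0,"y": 0,"z": 0.025,"rx": 0,"ry": 0,"rz": 0},
    {"grip": -1,"x": 0,"y": 0,"z": 0,"rx": 0,"ry": 0,"rz": 0}
  ]
}}

```text
time_s: 3.25
position: [0.6838, -0.1239, 0.0683]
tool_rot: [[1.0, -0.0, -0.004], [-0.0, -1.0, 0.001], [-0.004, -0.001, -1.0]]
ft_force: [0.1, -0.5, 0.9]
grip_width: 0.0856
```

```bash
python3 p.py .686 -.1227 .018 90; python3 - <<'E'
from rig import optics
import cv2
for n in("top","side"):
    cv2.imwrite(f"pics/{n}1.png",optics.get_image(n)["color"])
a=cv2.imread("pics/side1.png")[100:250,140:340]; cv2.imwrite("pics/side1c.png",cv2.resize(a,None,fx=4,fy=4))
E
```

```text
t 3.25 pos [ 0.6838 -0.1239  0.0683] q [-20.  45.  62.   0.  74.  70.] f [ 0.1 -0.5  0.9] w 0.0856
yaw now -90.0 turn rz total -0.000 rad (tool)  tilt 0.24
shift tool after turn xyz mm [ 2.2 -1.2 50.3] q6 after ~ 70.0
```

View pics/side1c.png

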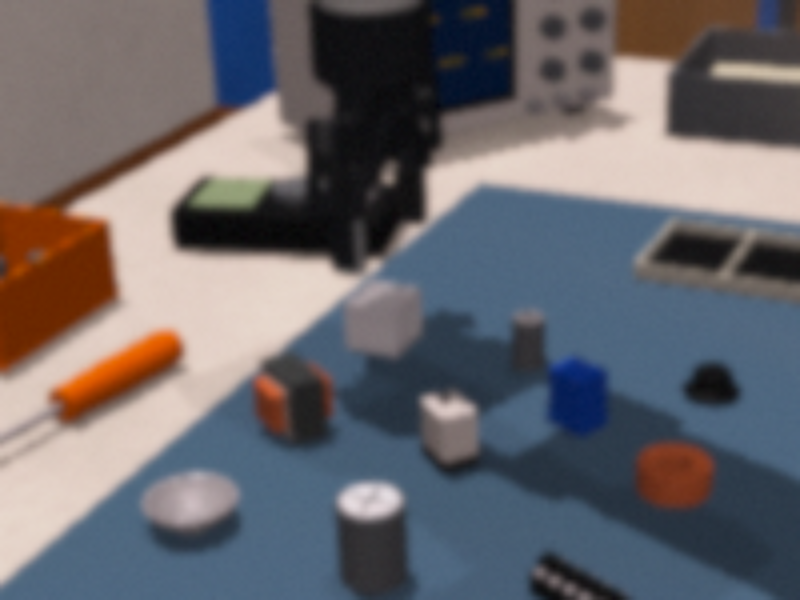

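The gripper stands above the heat sink at crop (385,315), fingers on both y sides, so I'll descend and close.

Request:
{"fn": "play_rows", "kwargs": {
  "commands": [
    {"grip": -1,"x": 0.001,"y": -0.001,"z": 0.03,"rx": 0,"ry": 0,"rz": 0},
    {"grip": -1,"x": 0.001,"y": 0,"z": 0.02,"rx": 0,"ry": 0,"rz": 0},
    {"grip": -1,"x": 0,"y": 0,"z": 0,"rx": 0,"ry": 0,"rz": 0},
    {"grip": 1,"x": 0,"y": 0,"z": 0,"rx": 0,"ry": 0,"rz": 0},
    {"grip": 1,"x": 0,"y": 0,"z": 0,"rx": 0,"ry": 0,"rz": 0},
    {"grip": 1,"x": 0,"y": 0,"z": 0,"rx": 0,"ry": 0,"rz": 0},
    {"grip": 1,"x": 0,"y": 0,"z": 0,"rx": 0,"ry": 0,"rz": 0},
    {"grip": 1,"x": 0,"y": 0,"z": 0,"rx": 0,"ry": 0,"rz": 0},
    {"grip": 1,"x": 0,"y": 0,"z": 0,"rx": 0,"ry": 0,"rz": 0}
  ],
  "squeeze": 50
}}

```text
time_s: 4.47
position: [0.6871, -0.1234, 0.0214]
tool_rot: [[1.0, -0.0, 0.002], [-0.0, -1.0, -0.001], [0.002, 0.001, -1.0]]
ft_force: [-0.6, -0.9, 6.7]
grip_width: 0.0375
```

```bash
python3 p.py .686 -.1227 .018 90
```

```text
t 4.47 pos [ 0.6871 -0.1234  0.0214] q [-20.  48.  64.  -0.  68.  70.] f [-0.6 -0.9  6.7] w 0.0375
yaw now -90.0 turn rz total -0.000 rad (tool)  tilt 0.1
shift tool after turn xyz mm [-1.1 -0.7  3.4] q6 after ~ 70.0
```

Request:
{"fn": "play_rows", "kwargs": {
  "commands": [
    {"grip": 1,"x": 0,"y": 0,"z": -0.03,"rx": 0,"ry": 0,"rz": 0},
    {"grip": 1,"x": 0,"y": 0,"z": -0.04,"rx": 0,"ry": 0,"rz": 0},
    {"grip": 1,"x": 0,"y": 0,"z": -0.04,"rx": 0,"ry": 0,"rz": 0},
    {"grip": 1,"x": 0,"y": 0,"z": 0,"rx": 0,"ry": 0,"rz": -0.1745},
    {"grip": 1,"x": 0,"y": 0,"z": 0,"rx": 0,"ry": 0,"rz": -0.1745},
    {"grip": 1,"x": 0,"y": 0,"z": 0,"rx": 0,"ry": 0,"rz": -0.1745},
    {"grip": 1,"x": 0,"y": 0,"z": 0,"rx": 0,"ry": 0,"rz": -0.1745},
    {"grip": 1,"x": 0,"y": 0,"z": 0,"rx": 0,"ry": 0,"rz": -0.1745},
    {"grip": 1,"x": 0,"y": 0,"z": 0,"rx": 0,"ry": 0,"rz": -0.1745},
    {"grip": 1,"x": 0,"y": 0,"z": 0,"rx": 0,"ry": 0,"rz": -0.1745},
    {"grip": 1,"x": 0,"y": 0,"z": 0,"rx": 0,"ry": 0,"rz": -0.1745},
    {"grip": 1,"x": 0,"y": 0,"z": 0,"rx": 0,"ry": 0,"rz": -0.1745}
  ]
}}

```text
time_s: 5.98
position: [0.6865, -0.1231, 0.13]
tool_rot: [[-0.005, 1.0, -0.001], [1.0, 0.005, 0.0], [0.0, -0.001, -1.0]]
ft_force: [0.1, -0.9, -0.3]
grip_width: 0.0374
```

```bash
python3 p.py .505 .363 .125 0
```

```text
t 5.97 pos [ 0.6865 -0.1231  0.13  ] q [-20.  42.  57.   0.  81. -20.] f [ 0.1 -0.9 -0.3] w 0.0374
yaw now 0.3 turn rz total 0.005 rad (tool)  tilt 0.05
shift tool after turn xyz mm [ 486.1 -181.5    5. ] q6 after ~ -20.0
```

Request:
{"fn": "play_rows", "kwargs": {
  "commands": [
    {"grip": 1,"x": 0.0486,"y": -0.018,"z": 0,"rx": 0,"ry": 0,"rz": 0},
    {"grip": 1,"x": 0.0486,"y": -0.018,"z": 0,"rx": 0,"ry": 0,"rz": 0},
    {"grip": 1,"x": 0.0486,"y": -0.018,"z": 0,"rx": 0,"ry": 0,"rz": 0},
    {"grip": 1,"x": 0.0486,"y": -0.018,"z": 0,"rx": 0,"ry": 0,"rz": 0},
    {"grip": 1,"x": 0.0486,"y": -0.018,"z": 0,"rx": 0,"ry": 0,"rz": 0},
    {"grip": 1,"x": 0.0486,"y": -0.018,"z": 0,"rx": 0,"ry": 0,"rz": 0},
    {"grip": 1,"x": 0.0486,"y": -0.018,"z": 0,"rx": 0,"ry": 0,"rz": 0},
    {"grip": 1,"x": 0.0486,"y": -0.018,"z": 0,"rx": 0,"ry": 0,"rz": 0},
    {"grip": 1,"x": 0.0486,"y": -0.018,"z": 0,"rx": 0,"ry": 0,"rz": 0},
    {"grip": 1,"x": 0.0486,"y": -0.018,"z": 0,"rx": 0,"ry": 0,"rz": 0},
    {"grip": 1,"x": 0,"y": 0,"z": 0,"rx": 0,"ry": 0,"rz": 0}
  ]
}}

```text
time_s: 7.35
position: [0.505, 0.3658, 0.13]
tool_rot: [[-0.004, 1.0, -0.001], [1.0, 0.004, 0.0], [0.0, -0.001, -1.0]]
ft_force: [0.3, -1.3, -1.2]
grip_width: 0.0369
```

```bash
python3 p.py .505 .363 .0265 0;python3 - <<'E'
from rig import optics
import cv2
cv2.imwrite(f"pics/side2.png",optics.get_image("side")["color"])
E
```

```text
t 7.35 pos [0.505  0.3658 0.13  ] q [25. 35. 72.  0. 74. 25.] f [ 0.3 -1.3 -1.2] w 0.0369
yaw now 0.2 turn rz total 0.004 rad (tool)  tilt 0.04
shift tool after turn xyz mm [ -2.8  -0.  103.5] q6 after ~ 25.0
```

View pics/side2.png

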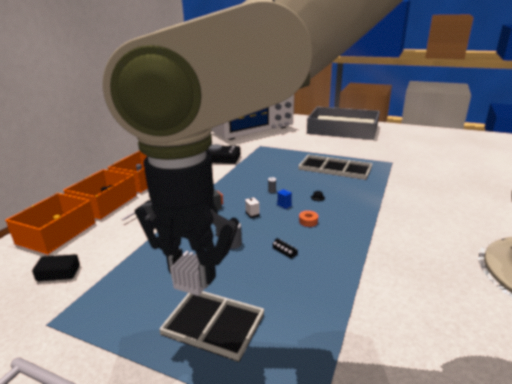

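Request:
{"fn": "play_rows", "kwargs": {
  "commands": [
    {"grip": 1,"x": -0.002,"y": 0,"z": 0.04,"rx": 0,"ry": 0,"rz": 0},
    {"grip": 1,"x": 0,"y": 0,"z": 0.03,"rx": 0,"ry": 0,"rz": 0},
    {"grip": 1,"x": 0,"y": 0,"z": 0.02,"rx": 0,"ry": 0,"rz": 0},
    {"grip": 1,"x": 0,"y": 0,"z": 0.006,"rx": 0,"ry": 0,"rz": 0},
    {"grip": 1,"x": 0,"y": 0,"z": 0.003,"rx": 0,"ry": 0,"rz": 0},
    {"grip": 1,"x": 0,"y": 0,"z": 0,"rx": 0,"ry": 0,"rz": 0}
  ]
}}

```text
time_s: 8.15
position: [0.5074, 0.36, 0.0333]
tool_rot: [[0.001, 1.0, 0.001], [1.0, -0.001, -0.0], [-0.0, 0.001, -1.0]]
ft_force: [-3.8, -3.8, 9.3]
grip_width: 0.0371
```

```bash
python3 p.py .505 .363 .0245 0;python3 - <<'E'
from rig import optics
import cv2
a=optics.get_image("side")["color"][220:370,120:320]; cv2.imwrite("pics/side3.png",cv2.resize(a,None,fx=4,fy=4))
E
```

```text
t 8.15 pos [0.5074 0.36   0.0333] q [24. 41. 78. -0. 61. 25.] f [-3.8 -3.8  9.3] w 0.0371
yaw now -0.1 turn rz total -0.001 rad (tool)  tilt 0.06
shift tool after turn xyz mm [ 3.  -2.4  8.8] q6 after ~ 24.0
```

View pics/side3.png

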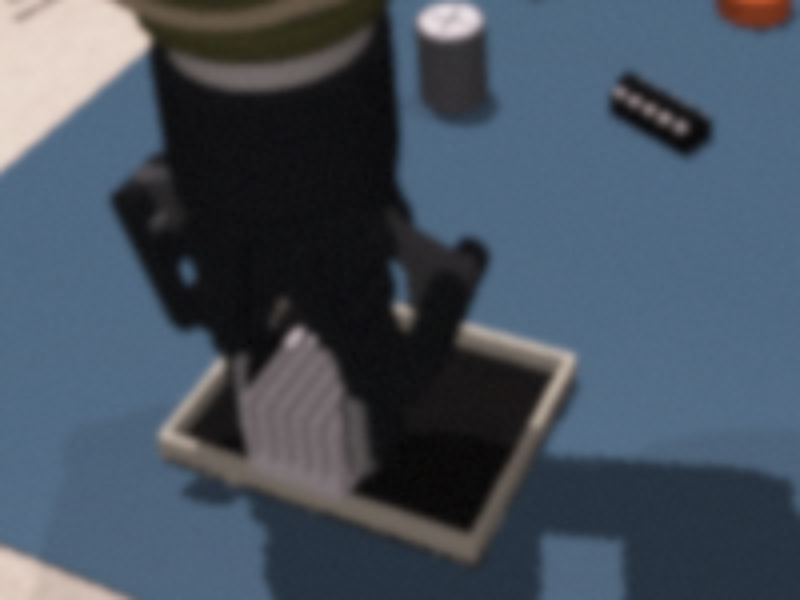

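```bash
python3 - <<'E'
import pickle,numpy as np,cv2
d=pickle.load(open("side0.pkl","rb")); f=192/np.tan(np.radians(d["fov_y"]/2)); W=np.linalg.inv(d["cam_to_world"])
def pr(p):
    c=W@np.append(p,1); return (c[:2]/c[2]*f+[d["cx"],d["cy"]]).round(0)
def cr(p): return ((pr(p)-[120,220])*4)
for x in(.458,.552):
  for y in (.267,.3315,.396): print(x,y,pr([x,y,.014]),cr([x,y,.014]))
for z in(.005,.015): 
  for x in(.488,.526):
    for y in(.341,.379): print("sink",z,x,y,cr([x,y,z]),cr([x,y,z+.034]))
E
python3 p.py .505 .363 .0245 0
```

```text
0.458 0.267 [257. 300.] [548. 320.]
0.458 0.3315 [240. 329.] [480. 436.]
0.458 0.396 [219. 364.] [396. 576.]
0.552 0.267 [206. 285.] [344. 260.]
0.552 0.3315 [185. 311.] [260. 364.]
0.552 0.396 [161. 342.] [164. 488.]
sink 0.005 0.488 0.341 [396. 448.] [388. 380.]
sink 0.005 0.488 0.379 [344. 528.] [336. 456.]
sink 0.005 0.526 0.341 [308. 420.] [300. 352.]
sink 0.005 0.526 0.379 [252. 492.] [244. 424.]
sink 0.015 0.488 0.341 [396. 428.] [388. 360.]
sink 0.015 0.488 0.379 [344. 508.] [336. 436.]
sink 0.015 0.526 0.341 [304. 400.] [296. 332.]
sink 0.015 0.526 0.379 [252. 472.] [240. 404.]
t 8.2 pos [0.5075 0.36   0.0333] q [24. 41. 78. -0. 61. 25.] f [-3.5 -3.7  8.8] w 0.0376
yaw now -0.1 turn rz total -0.001 rad (tool)  tilt 0.07
shift tool after turn xyz mm [ 3.  -2.5  8.8] q6 after ~ 24.0
```

```bash
python3 - <<'E'
import pickle,numpy as np,cv2
out=[]
for n,boxes in dict(side=dict(two=(150,280,280,365),three=(290,150,385,185)),top=dict(two=(110,180,165,246),three=(342,184,395,270))).items():
    d=pickle.load(open(n+"0.pkl","rb"));f=192/np.tan(np.radians(d["fov_y"]/2));T=d["cam_to_world"]
    C=d["color"]; hsv=cv2.cvtColor(C,cv2.COLOR_BGR2HSV)
    for t,(u0,v0,u1,v1) in boxes.items():
        m=((hsv[...,1]<70)|(hsv[...,2]<50)).astype(np.uint8); k=np.zeros_like(m);k[v0:v1,u0:u1]=m[v0:v1,u0:u1]
        n_,lab,st,_=cv2.connectedComponentsWithStats(k); i=1+st[1:,4].argmax(); v,u=np.where(lab==i)
        pts=[]
        for uu,vv in zip(u,v):
            r=T[:3,:3]@[(uu-d["cx"])/f,(vv-d["cy"])/f,1]; pts.append((T[:3,3]+r*(.014-T[2,3])/r[2])[:2]*1000)
        r=cv2.minAreaRect(np.array(pts,np.float32)); print(n,t,st[i],np.round(r[0],1),np.round(r[1],1),round(r[2],2),cv2.boxPoints(r).round(0).tolist())
    for t,(u0,v0,u1,v1) in boxes.items():
        cv2.imwrite(f"pics/{n}_{t}.png",cv2.resize(C[v0-8:v1+8,u0-8:u1+8],None,fx=5,fy=5,interpolation=cv2.INTER_CUBIC)[:600,:800])
E
```

```text
side two [ 159  288  106   74 4852] [503.8 331.5] [137.6 107.1] 0.9 [[434.0, 384.0], [436.0, 277.0], [573.0, 279.0], [572.0, 386.0]]
side three [ 290  150   95   30 2001] [ 449.9 -341.2] [293.3 215.4] 19.94 [[275.0, -290.0], [349.0, -492.0], [625.0, -392.0], [551.0, -190.0]]
top two [ 120  191   36   48 1682] [504.2 328.4] [133.9  99.9] 1.36 [[436.0, 377.0], [438.0, 277.0], [572.0, 280.0], [570.0, 380.0]]
top three [ 342  184   48   86 3414] [ 463.8 -319.6] [134.9 243.8] 87.77 [[339.0, -382.0], [583.0, -392.0], [588.0, -257.0], [345.0, -247.0]]
```

View pics/side_two.png

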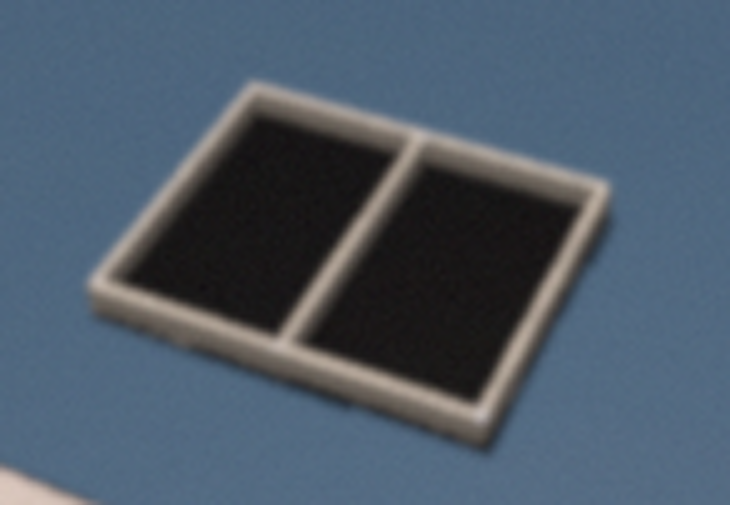

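View pics/top_two.png

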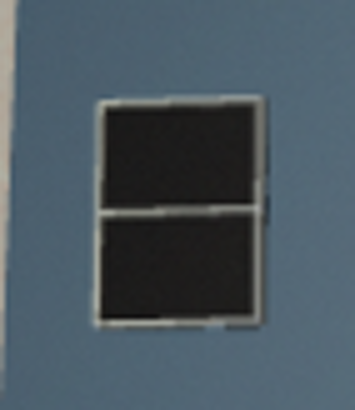

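The tray rows run along world x; I had assumed y. The sink is now resting on tray two's divider (underside about 14 mm), still held. I'll lift it, turn the jaws to world y, and go to the pocket at x≈0.5355, y≈0.330.

Request:
{"fn": "play_rows", "kwargs": {
  "commands": [
    {"grip": 1,"x": 0,"y": 0,"z": -0.03,"rx": 0,"ry": 0,"rz": 0},
    {"grip": 1,"x": 0,"y": 0,"z": -0.03,"rx": 0,"ry": 0,"rz": 0},
    {"grip": 1,"x": 0,"y": 0,"z": 0,"rx": 0,"ry": 0,"rz": -0.1745},
    {"grip": 1,"x": 0,"y": 0,"z": 0,"rx": 0,"ry": 0,"rz": -0.1745},
    {"grip": 1,"x": 0,"y": 0,"z": 0,"rx": 0,"ry": 0,"rz": -0.1745},
    {"grip": 1,"x": 0,"y": 0,"z": 0,"rx": 0,"ry": 0,"rz": -0.1745},
    {"grip": 1,"x": 0,"y": 0,"z": 0,"rx": 0,"ry": 0,"rz": -0.1745},
    {"grip": 1,"x": 0,"y": 0,"z": 0,"rx": 0,"ry": 0,"rz": -0.1745},
    {"grip": 1,"x": 0,"y": 0,"z": 0,"rx": 0,"ry": 0,"rz": -0.1745},
    {"grip": 1,"x": 0,"y": 0,"z": 0,"rx": 0,"ry": 0,"rz": -0.1745},
    {"grip": 1,"x": 0,"y": 0,"z": 0,"rx": 0,"ry": 0,"rz": -0.1745}
  ]
}}

```text
time_s: 9.57
position: [0.5075, 0.3603, 0.0922]
tool_rot: [[-1.0, -0.004, 0.001], [-0.004, 1.0, 0.0], [-0.001, 0.0, -1.0]]
ft_force: [-0.9, -0.3, -1.0]
grip_width: 0.0374
```

```bash
python3 p.py .5355 .330 .0245 90;python3 - <<'E'
import pickle
from h import *
d=pickle.load(open("top0.pkl","rb")); T=d["cam_to_world"];f=192/np.tan(np.radians(d["fov_y"]/2)); C=d["color"]; hsv=cv2.cvtColor(C,cv2.COLOR_BGR2HSV)
# dark pockets -> floor-level centres
for t,(u0,v0,u1,v1) in dict(two=(110,180,165,246),three=(342,184,395,270)).items():
    m=np.zeros((384,512),np.uint8); m[v0:v1,u0:u1]=hsv[v0:v1,u0:u1,2]<55
    n,lab,st,ce=cv2.connectedComponentsWithStats(m,connectivity=4)
    for i in range(1,n):
        if st[i,4]>50:
            u,v=ce[i]; r=T[:3,:3]@[(u-d["cx"])/f,(v-d["cy"])/f,1]; print(t,st[i],(T[:3,3]+r*(.007-T[2,3])/r[2]).round(4))
E
```

```text
t 9.57 pos [0.5075 0.3603 0.0922] q [ 24.  37.  75.  -0.  68. -66.] f [-0.9 -0.3 -1. ] w 0.0374
yaw now 90.2 turn rz total 0.004 rad (tool)  tilt 0.07
shift tool after turn xyz mm [-28.  -30.3  67.7] q6 after ~ -66.0
two [123 193  30  21 586] [0.5369 0.3309 0.007 ]
two [122 215  30  21 593] [0.4732 0.3314 0.007 ]
three [353 194  31  20 567] [ 0.5298 -0.3311  0.007 ]
three [354 216  30  20 600] [ 0.4655 -0.3292  0.007 ]
three [355 238  30  21 600] [ 0.4032 -0.3291  0.007 ]
```

Request:
{"fn": "play_rows", "kwargs": {
  "commands": [
    {"grip": 1,"x": -0.029,"y": -0.029,"z": 0,"rx": 0,"ry": 0,"rz": 0},
    {"grip": 1,"x": 0,"y": 0,"z": 0.03,"rx": 0,"ry": 0,"rz": 0},
    {"grip": 1,"x": 0,"y": 0,"z": 0.02,"rx": 0,"ry": 0,"rz": 0},
    {"grip": 1,"x": 0,"y": 0,"z": 0.01,"rx": 0,"ry": 0,"rz": 0},
    {"grip": 1,"x": 0,"y": 0,"z": 0.004,"rx": 0,"ry": 0,"rz": 0},
    {"grip": 1,"x": 0,"y": 0,"z": 0,"rx": 0,"ry": 0,"rz": 0},
    {"grip": 1,"x": 0,"y": 0,"z": 0,"rx": 0,"ry": 0,"rz": 0}
  ]
}}

```text
time_s: 10.45
position: [0.5362, 0.3321, 0.0281]
tool_rot: [[-1.0, 0.001, 0.001], [0.001, 1.0, 0.0], [-0.001, 0.0, -1.0]]
ft_force: [-0.6, -0.7, -0.7]
grip_width: 0.0371
```

```bash
python3 p.py .5365 .331 .0245 90;python3 - <<'E'
from rig import optics
import cv2
a=optics.get_image("side")["color"][220:370,120:320]; cv2.imwrite("pics/side4.png",cv2.resize(a,None,fx=4,fy=4))
E
```

```text
t 10.45 pos [0.5362 0.3321 0.0281] q [ 21.  42.  76.  -0.  62. -69.] f [-0.6 -0.7 -0.7] w 0.0371
yaw now 90.0 turn rz total -0.001 rad (tool)  tilt 0.08
shift tool after turn xyz mm [-0.3 -1.1  3.6] q6 after ~ -69.0
```

View pics/side4.png

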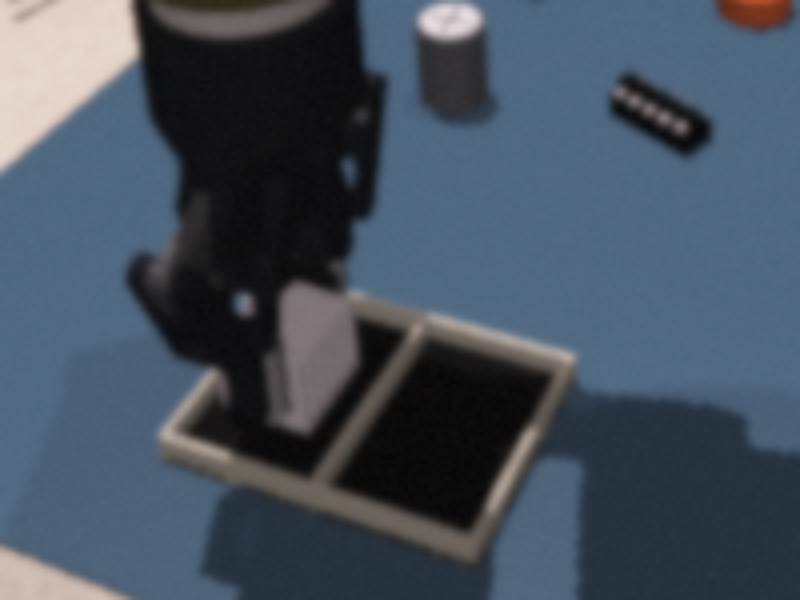

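The sink is inside the left pocket at crop (315,370), not yet on the floor. I'll lower it by the last 4 mm.

Request:
{"fn": "play_rows", "kwargs": {
  "commands": [
    {"grip": 1,"x": 0,"y": 0,"z": 0.003,"rx": 0,"ry": 0,"rz": 0},
    {"grip": 1,"x": 0,"y": 0,"z": 0.001,"rx": 0,"ry": 0,"rz": 0},
    {"grip": 1,"x": 0,"y": 0,"z": 0,"rx": 0,"ry": 0,"rz": 0}
  ]
}}

```text
time_s: 10.88
position: [0.5361, 0.332, 0.0243]
tool_rot: [[-1.0, 0.001, 0.001], [0.001, 1.0, 0.0], [-0.001, 0.0, -1.0]]
ft_force: [-1.0, -0.8, 6.8]
grip_width: 0.0372
```

```bash
python3 p.py .5365 .331 .0245 90
```

```text
t 10.88 pos [0.5361 0.332  0.0243] q [ 21.  42.  77.  -0.  61. -69.] f [-1.  -0.8  6.8] w 0.0372
yaw now 90.0 turn rz total -0.001 rad (tool)  tilt 0.06
shift tool after turn xyz mm [-0.4 -1.  -0.2] q6 after ~ -69.0
```

Contact came at the predicted height (24.3 mm, 6.8 N). I'll open part way and retreat.

Request:
{"fn": "play_rows", "kwargs": {
  "commands": [
    {"grip": -0.2,"x": 0,"y": 0,"z": 0,"rx": 0,"ry": 0,"rz": 0},
    {"grip": -0.2,"x": 0,"y": 0,"z": 0,"rx": 0,"ry": 0,"rz": 0},
    {"grip": -0.2,"x": 0,"y": 0,"z": 0,"rx": 0,"ry": 0,"rz": 0}
  ]
}}

```text
time_s: 11.25
position: [0.5358, 0.3319, 0.0231]
tool_rot: [[-1.0, 0.001, -0.0], [0.001, 1.0, -0.0], [0.0, -0.0, -1.0]]
ft_force: [0.2, 0.2, -0.1]
grip_width: 0.051
```

```bash
python3 p.py .5365 .331 .12 90
```

```text
t 11.25 pos [0.5358 0.3319 0.0231] q [ 21.  42.  77.   0.  61. -69.] f [ 0.2  0.2 -0.1] w 0.051
yaw now 90.0 turn rz total -0.001 rad (tool)  tilt 0.01
shift tool after turn xyz mm [ -0.7  -0.9 -96.9] q6 after ~ -69.0
```

Request:
{"fn": "play_rows", "kwargs": {
  "commands": [
    {"grip": -0.2,"x": 0,"y": 0,"z": -0.05,"rx": 0,"ry": 0,"rz": 0},
    {"grip": -0.2,"x": 0,"y": 0,"z": -0.05,"rx": 0,"ry": 0,"rz": 0},
    {"grip": -1,"x": -0.005,"y": -0.047,"z": 0,"rx": 0,"ry": 0,"rz": 0},
    {"grip": -1,"x": -0.005,"y": -0.047,"z": 0,"rx": 0,"ry": 0,"rz": 0},
    {"grip": -1,"x": -0.005,"y": -0.047,"z": 0,"rx": 0,"ry": 0,"rz": 0},
    {"grip": -1,"x": -0.005,"y": -0.047,"z": 0,"rx": 0,"ry": 0,"rz": 0},
    {"grip": -1,"x": -0.005,"y": -0.047,"z": 0,"rx": 0,"ry": 0,"rz": 0},
    {"grip": -1,"x": -0.005,"y": -0.047,"z": 0,"rx": 0,"ry": 0,"rz": 0},
    {"grip": -1,"x": -0.005,"y": -0.047,"z": 0,"rx": 0,"ry": 0,"rz": 0},
    {"grip": -1,"x": -0.005,"y": -0.047,"z": 0,"rx": 0,"ry": 0,"rz": 0},
    {"grip": -1,"x": -0.005,"y": -0.047,"z": 0,"rx": 0,"ry": 0,"rz": 0},
    {"grip": -1,"x": 0,"y": -0.02,"z": 0,"rx": 0,"ry": 0,"rz": 0}
  ]
}}

```text
time_s: 12.75
position: [0.5806, -0.1134, 0.1231]
tool_rot: [[-1.0, 0.003, 0.0], [0.003, 1.0, -0.0], [-0.0, -0.0, -1.0]]
ft_force: [0.0, 0.7, -0.5]
grip_width: 0.0853
```

```bash
python3 - <<'E'
from rig import optics
import cv2
a=optics.get_image("side")["color"][220:370,120:320]; cv2.imwrite("pics/side5.png",cv2.resize(a,None,fx=4,fy=4))
E
python3 p.py .5837 -.124 .021 90
```

```text
t 12.8 pos [ 0.5805 -0.1145  0.1231] q [ -23.   32.   78.   -0.   70. -112.] f [ 0.5 -2.6  0.3] w 0.0851
yaw now 89.8 turn rz total -0.004 rad (tool)  tilt 0.04
shift tool after turn xyz mm [ -3.2  -9.5 102.1] q6 after ~ -113.0
```

View pics/side5.png

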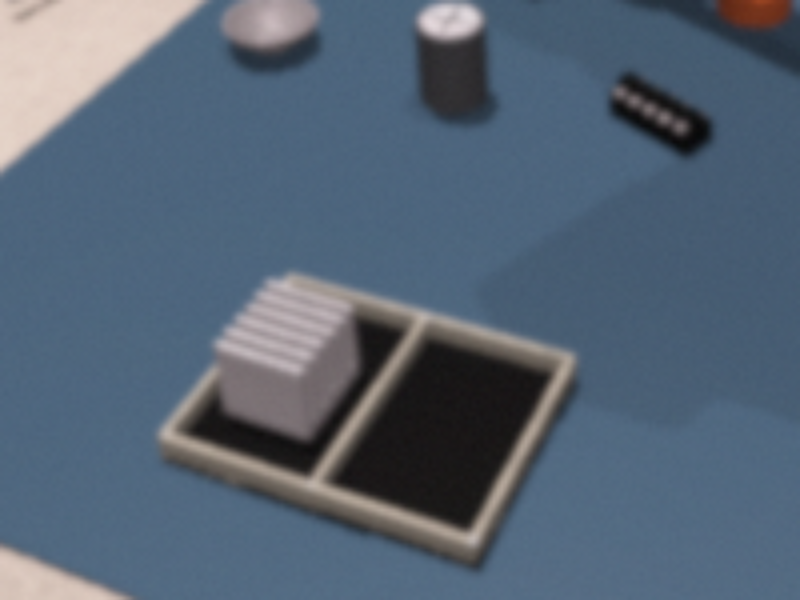

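The heat sink stands upright in its pocket at crop (290,360). Next is the small capacitor.

Request:
{"fn": "play_rows", "kwargs": {
  "commands": [
    {"grip": -1,"x": -0.003,"y": -0.0095,"z": 0,"rx": 0,"ry": 0,"rz": 0},
    {"grip": -1,"x": 0,"y": 0,"z": 0.045,"rx": 0,"ry": 0,"rz": 0},
    {"grip": -1,"x": 0,"y": 0,"z": 0,"rx": 0,"ry": 0,"rz": 0}
  ]
}}

```text
time_s: 13.18
position: [0.5821, -0.1189, 0.076]
tool_rot: [[-1.0, -0.001, -0.006], [-0.001, 1.0, 0.003], [0.006, 0.003, -1.0]]
ft_force: [1.0, 0.4, 0.4]
grip_width: 0.0856
```

```bash
python3 - <<'E'
from rig import optics
import cv2
a=optics.get_image("side")["color"][110:230,180:340]; cv2.imwrite("pics/side6.png",cv2.resize(a,None,fx=5,fy=5))
E
python3 p.py .5837 -.124 .021 90
```

```text
t 13.22 pos [ 0.5832 -0.1195  0.078 ] q [ -23.   36.   80.    0.   64. -113.] f [-0.4 -0.3 -0.5] w 0.0856
yaw now 90.0 turn rz total 0.001 rad (tool)  tilt 0.14
shift tool after turn xyz mm [-0.5 -4.5 57. ] q6 after ~ -113.0
```

View pics/side6.png

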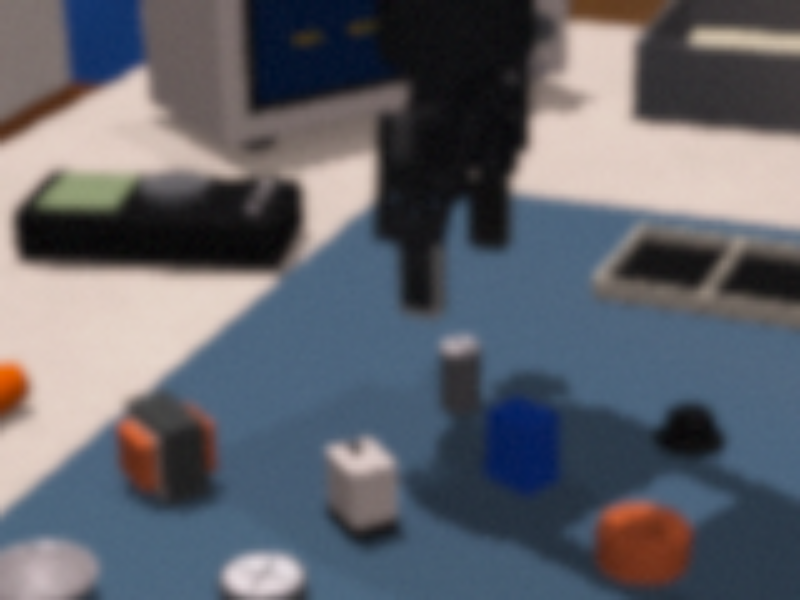

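Request:
{"fn": "play_rows", "kwargs": {
  "commands": [
    {"grip": -1,"x": 0,"y": -0.0045,"z": 0,"rx": 0,"ry": 0,"rz": 0},
    {"grip": -1,"x": 0,"y": 0,"z": 0.04,"rx": 0,"ry": 0,"rz": 0},
    {"grip": -1,"x": 0,"y": 0,"z": 0.017,"rx": 0,"ry": 0,"rz": 0},
    {"grip": -1,"x": 0,"y": 0,"z": 0,"rx": 0,"ry": 0,"rz": 0},
    {"grip": 1,"x": 0,"y": 0,"z": 0,"rx": 0,"ry": 0,"rz": 0},
    {"grip": 1,"x": 0,"y": 0,"z": 0,"rx": 0,"ry": 0,"rz": 0},
    {"grip": 1,"x": 0,"y": 0,"z": 0,"rx": 0,"ry": 0,"rz": 0},
    {"grip": 1,"x": 0,"y": 0,"z": 0,"rx": 0,"ry": 0,"rz": 0},
    {"grip": 1,"x": 0,"y": 0,"z": 0,"rx": 0,"ry": 0,"rz": 0},
    {"grip": 1,"x": 0,"y": 0,"z": 0,"rx": 0,"ry": 0,"rz": 0},
    {"grip": 1,"x": 0,"y": 0,"z": 0,"rx": 0,"ry": 0,"rz": 0}
  ]
}}

```text
time_s: 14.6
position: [0.5837, -0.1252, 0.0219]
tool_rot: [[-1.0, 0.001, 0.001], [0.001, 1.0, -0.0], [-0.001, -0.0, -1.0]]
ft_force: [-1.5, 0.4, 5.8]
grip_width: 0.0205
```

```bash
python3 p.py .473 .331 .12 90
```

```text
t 14.6 pos [ 0.5837 -0.1252  0.0219] q [ -23.   40.   83.   -0.   57. -113.] f [-1.5  0.4  5.8] w 0.0205
yaw now 90.0 turn rz total -0.001 rad (tool)  tilt 0.05
shift tool after turn xyz mm [110.7 456.2 -98.1] q6 after ~ -113.0
```

Request:
{"fn": "play_rows", "kwargs": {
  "commands": [
    {"grip": 1,"x": 0,"y": 0,"z": -0.04,"rx": 0,"ry": 0,"rz": 0},
    {"grip": 1,"x": 0,"y": 0,"z": -0.06,"rx": 0,"ry": 0,"rz": 0},
    {"grip": 1,"x": 0.011,"y": 0.0456,"z": 0,"rx": 0,"ry": 0,"rz": 0},
    {"grip": 1,"x": 0.011,"y": 0.0456,"z": 0,"rx": 0,"ry": 0,"rz": 0},
    {"grip": 1,"x": 0.011,"y": 0.0456,"z": 0,"rx": 0,"ry": 0,"rz": 0},
    {"grip": 1,"x": 0.011,"y": 0.0456,"z": 0,"rx": 0,"ry": 0,"rz": 0},
    {"grip": 1,"x": 0.011,"y": 0.0456,"z": 0,"rx": 0,"ry": 0,"rz": 0},
    {"grip": 1,"x": 0.011,"y": 0.0456,"z": 0,"rx": 0,"ry": 0,"rz": 0},
    {"grip": 1,"x": 0.011,"y": 0.0456,"z": 0,"rx": 0,"ry": 0,"rz": 0},
    {"grip": 1,"x": 0.011,"y": 0.0456,"z": 0,"rx": 0,"ry": 0,"rz": 0},
    {"grip": 1,"x": 0.011,"y": 0.0456,"z": 0,"rx": 0,"ry": 0,"rz": 0},
    {"grip": 1,"x": 0.011,"y": 0.0456,"z": 0,"rx": 0,"ry": 0,"rz": 0}
  ]
}}

```text
time_s: 16.1
position: [0.4733, 0.3324, 0.1212]
tool_rot: [[-1.0, 0.001, -0.0], [0.001, 1.0, -0.0], [0.0, -0.0, -1.0]]
ft_force: [0.3, -0.0, -1.1]
grip_width: 0.0208
```

```bash
python3 p.py .473 .331 .025 90
```

```text
t 16.1 pos [0.4733 0.3324 0.1212] q [ 23.  31.  80.  -0.  68. -67.] f [ 0.3 -0.  -1.1] w 0.0208
yaw now 90.0 turn rz total -0.001 rad (tool)  tilt 0.01
shift tool after turn xyz mm [ 0.3 -1.4 96.2] q6 after ~ -67.0
```

Request:
{"fn": "play_rows", "kwargs": {
  "commands": [
    {"grip": 1,"x": 0,"y": -0.001,"z": 0.04,"rx": 0,"ry": 0,"rz": 0},
    {"grip": 1,"x": 0,"y": 0,"z": 0.03,"rx": 0,"ry": 0,"rz": 0},
    {"grip": 1,"x": 0,"y": 0,"z": 0.015,"rx": 0,"ry": 0,"rz": 0},
    {"grip": 1,"x": 0,"y": 0,"z": 0.007,"rx": 0,"ry": 0,"rz": 0},
    {"grip": 1,"x": 0,"y": 0,"z": 0.003,"rx": 0,"ry": 0,"rz": 0},
    {"grip": 1,"x": 0,"y": 0,"z": 0.0015,"rx": 0,"ry": 0,"rz": 0},
    {"grip": 1,"x": 0,"y": 0,"z": 0,"rx": 0,"ry": 0,"rz": 0}
  ]
}}

```text
time_s: 16.98
position: [0.4741, 0.33, 0.0253]
tool_rot: [[-1.0, 0.001, 0.001], [0.001, 1.0, 0.0], [-0.001, 0.0, -1.0]]
ft_force: [-0.7, -0.4, 0.7]
grip_width: 0.0206
```

```bash
python3 p.py .473 .331 .025 90
```

```text
t 16.98 pos [0.4741 0.33   0.0253] q [ 23.  38.  86.  -0.  56. -67.] f [-0.7 -0.4  0.7] w 0.0206
yaw now 90.0 turn rz total -0.001 rad (tool)  tilt 0.05
shift tool after turn xyz mm [1.1 1.  0.3] q6 after ~ -67.0
```

Request:
{"fn": "play_rows", "kwargs": {
  "commands": [
    {"grip": 1,"x": 0,"y": 0,"z": 0.0015,"rx": 0,"ry": 0,"rz": 0},
    {"grip": 1,"x": 0,"y": 0,"z": 0,"rx": 0,"ry": 0,"rz": 0}
  ]
}}

```text
time_s: 17.23
position: [0.4742, 0.3301, 0.0249]
tool_rot: [[-1.0, 0.001, 0.002], [0.001, 1.0, 0.001], [-0.002, 0.001, -1.0]]
ft_force: [-3.5, -1.9, 10.2]
grip_width: 0.0206
```

Request:
{"fn": "play_rows", "kwargs": {
  "commands": [
    {"grip": -0.1,"x": 0,"y": 0,"z": 0,"rx": 0,"ry": 0,"rz": 0},
    {"grip": -0.1,"x": 0,"y": 0,"z": 0,"rx": 0,"ry": 0,"rz": 0},
    {"grip": -0.1,"x": 0,"y": 0,"z": 0,"rx": 0,"ry": 0,"rz": 0},
    {"grip": -0.1,"x": 0,"y": 0,"z": -0.04,"rx": 0,"ry": 0,"rz": 0},
    {"grip": -0.1,"x": 0,"y": 0,"z": -0.06,"rx": 0,"ry": 0,"rz": 0},
    {"grip": -1,"x": -0.0194,"y": -0.0406,"z": 0,"rx": 0,"ry": 0,"rz": 0},
    {"grip": -1,"x": -0.0194,"y": -0.0406,"z": 0,"rx": 0,"ry": 0,"rz": 0},
    {"grip": -1,"x": -0.0194,"y": -0.0406,"z": 0,"rx": 0,"ry": 0,"rz": 0},
    {"grip": -1,"x": -0.0194,"y": -0.0406,"z": 0,"rx": 0,"ry": 0,"rz": 0},
    {"grip": -1,"x": -0.0194,"y": -0.0406,"z": 0,"rx": 0,"ry": 0,"rz": 0},
    {"grip": -1,"x": 0,"y": 0,"z": 0,"rx": 0,"ry": 0,"rz": 0}
  ]
}}

```text
time_s: 18.6
position: [0.5718, 0.1243, 0.123]
tool_rot: [[-1.0, 0.005, 0.0], [0.005, 1.0, -0.0], [-0.0, -0.0, -1.0]]
ft_force: [0.0, 0.6, -0.1]
grip_width: 0.0855
```

```bash
python3 - <<'E'
from rig import optics
import cv2
a=optics.get_image("side")["color"][190:370,110:340]; cv2.imwrite("pics/side7.png",cv2.resize(a,None,fx=3.2,fy=3.2))
E
python3 p.py .5705 .127 .027 90
```

```text
t 18.65 pos [0.5709 0.1259 0.123 ] q [  1.  32.  79.   0.  69. -89.] f [-0.1 -0.1 -0.6] w 0.0855
yaw now 89.8 turn rz total -0.003 rad (tool)  tilt 0.03
shift tool after turn xyz mm [ 0.4  1.1 96. ] q6 after ~ -89.0
```

View pics/side7.png

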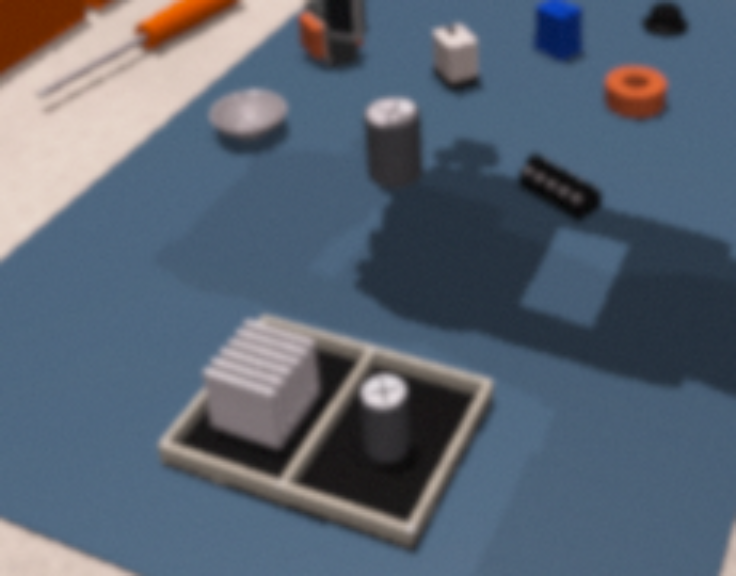

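Both tray-two parts stand upright, one to a pocket. Next is the large capacitor.

Request:
{"fn": "play_rows", "kwargs": {
  "commands": [
    {"grip": -1,"x": 0,"y": 0.001,"z": 0.045,"rx": 0,"ry": 0,"rz": 0},
    {"grip": -1,"x": 0,"y": 0,"z": 0.035,"rx": 0,"ry": 0,"rz": 0},
    {"grip": -1,"x": 0,"y": 0,"z": 0.016,"rx": 0,"ry": 0,"rz": 0},
    {"grip": -1,"x": 0,"y": 0,"z": 0,"rx": 0,"ry": 0,"rz": 0},
    {"grip": 1,"x": 0,"y": 0,"z": 0,"rx": 0,"ry": 0,"rz": 0},
    {"grip": 1,"x": 0,"y": 0,"z": 0,"rx": 0,"ry": 0,"rz": 0},
    {"grip": 1,"x": 0,"y": 0,"z": 0,"rx": 0,"ry": 0,"rz": 0},
    {"grip": 1,"x": 0,"y": 0,"z": 0,"rx": 0,"ry": 0,"rz": 0},
    {"grip": 1,"x": 0,"y": 0,"z": 0,"rx": 0,"ry": 0,"rz": 0},
    {"grip": 1,"x": 0,"y": 0,"z": 0,"rx": 0,"ry": 0,"rz": 0}
  ]
}}

```text
time_s: 19.9
position: [0.5711, 0.1278, 0.0283]
tool_rot: [[-1.0, 0.001, 0.002], [0.001, 1.0, 0.0], [-0.002, 0.0, -1.0]]
ft_force: [-1.4, -0.8, 6.4]
grip_width: 0.034
```

```bash
python3 p.py .5295 -.330 .127 90
```

```text
t 19.9 pos [0.5711 0.1278 0.0283] q [  1.  39.  84.   0.  57. -89.] f [-1.4 -0.8  6.4] w 0.034
yaw now 90.0 turn rz total -0.001 rad (tool)  tilt 0.09
shift tool after turn xyz mm [  41.6 -457.8  -98.7] q6 after ~ -89.0
```

Request:
{"fn": "play_rows", "kwargs": {
  "commands": [
    {"grip": 1,"x": 0,"y": 0,"z": -0.04,"rx": 0,"ry": 0,"rz": 0},
    {"grip": 1,"x": 0,"y": 0,"z": -0.06,"rx": 0,"ry": 0,"rz": 0},
    {"grip": 1,"x": 0.0042,"y": -0.0458,"z": 0,"rx": 0,"ry": 0,"rz": 0},
    {"grip": 1,"x": 0.0042,"y": -0.0458,"z": 0,"rx": 0,"ry": 0,"rz": 0},
    {"grip": 1,"x": 0.0042,"y": -0.0458,"z": 0,"rx": 0,"ry": 0,"rz": 0},
    {"grip": 1,"x": 0.0042,"y": -0.0458,"z": 0,"rx": 0,"ry": 0,"rz": 0},
    {"grip": 1,"x": 0.0042,"y": -0.0458,"z": 0,"rx": 0,"ry": 0,"rz": 0},
    {"grip": 1,"x": 0.0042,"y": -0.0458,"z": 0,"rx": 0,"ry": 0,"rz": 0},
    {"grip": 1,"x": 0.0042,"y": -0.0458,"z": 0,"rx": 0,"ry": 0,"rz": 0},
    {"grip": 1,"x": 0.0042,"y": -0.0458,"z": 0,"rx": 0,"ry": 0,"rz": 0},
    {"grip": 1,"x": 0.0042,"y": -0.0458,"z": 0,"rx": 0,"ry": 0,"rz": 0},
    {"grip": 1,"x": 0.0042,"y": -0.0458,"z": 0,"rx": 0,"ry": 0,"rz": 0}
  ]
}}

```text
time_s: 21.4
position: [0.528, -0.3316, 0.1274]
tool_rot: [[-1.0, 0.001, 0.0], [0.001, 1.0, 0.0], [-0.0, 0.0, -1.0]]
ft_force: [1.4, 1.2, -0.8]
grip_width: 0.0342
```

```bash
python3 p.py .5295 -.330 .0313 90
```

```text
t 21.4 pos [ 0.528  -0.3316  0.1274] q [ -43.   35.   72.    0.   73. -133.] f [ 1.4  1.2 -0.8] w 0.0342
yaw now 89.9 turn rz total -0.001 rad (tool)  tilt 0.01
shift tool after turn xyz mm [-1.5  1.6 96.1] q6 after ~ -133.0
```

Request:
{"fn": "play_rows", "kwargs": {
  "commands": [
    {"grip": 1,"x": 0,"y": 0,"z": 0.04,"rx": 0,"ry": 0,"rz": 0},
    {"grip": 1,"x": 0,"y": 0,"z": 0.03,"rx": 0,"ry": 0,"rz": 0},
    {"grip": 1,"x": 0,"y": 0,"z": 0.015,"rx": 0,"ry": 0,"rz": 0},
    {"grip": 1,"x": 0,"y": 0,"z": 0.007,"rx": 0,"ry": 0,"rz": 0},
    {"grip": 1,"x": 0,"y": 0,"z": 0.003,"rx": 0,"ry": 0,"rz": 0},
    {"grip": 1,"x": 0,"y": 0,"z": 0.0015,"rx": 0,"ry": 0,"rz": 0},
    {"grip": 1,"x": 0,"y": 0,"z": 0.001,"rx": 0,"ry": 0,"rz": 0},
    {"grip": 1,"x": 0,"y": 0,"z": 0,"rx": 0,"ry": 0,"rz": 0}
  ]
}}

```text
time_s: 22.4
position: [0.5287, -0.3303, 0.0313]
tool_rot: [[-1.0, 0.001, 0.001], [0.001, 1.0, -0.001], [-0.001, -0.001, -1.0]]
ft_force: [-1.8, 1.0, 5.7]
grip_width: 0.0338
```

```bash
python3 p.py .5295 -.330 .0313 90; python3 - <<'E'
from rig import optics
import cv2
for n,(a,b,c,d) in dict(side=(90,190,280,400),top=(180,275,330,400)).items():
    i=optics.get_image(n)["color"][a:b,c:d]; cv2.imwrite(f"pics/{n}8.png",cv2.resize(i,None,fx=5,fy=5))
E
```

```text
t 22.4 pos [ 0.5287 -0.3303  0.0313] q [ -43.   41.   78.    0.   61. -133.] f [-1.8  1.   5.7] w 0.0338
yaw now 90.0 turn rz total -0.001 rad (tool)  tilt 0.11
shift tool after turn xyz mm [-0.8  0.3  0. ] q6 after ~ -133.0
```

View pics/side8.png

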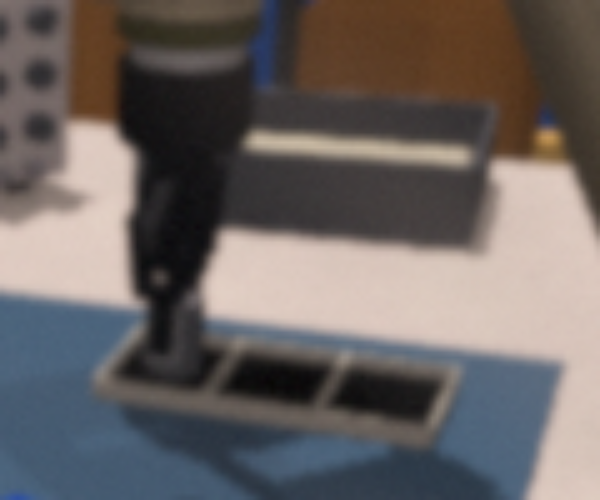

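Request:
{"fn": "play_rows", "kwargs": {
  "commands": [
    {"grip": -0.15,"x": 0,"y": 0,"z": 0,"rx": 0,"ry": 0,"rz": 0},
    {"grip": -0.15,"x": 0,"y": 0,"z": 0,"rx": 0,"ry": 0,"rz": 0},
    {"grip": -0.15,"x": 0,"y": 0,"z": 0,"rx": 0,"ry": 0,"rz": 0},
    {"grip": -0.15,"x": 0,"y": 0,"z": -0.04,"rx": 0,"ry": 0,"rz": 0},
    {"grip": -0.15,"x": 0,"y": 0,"z": -0.06,"rx": 0,"ry": 0,"rz": 0},
    {"grip": -1,"x": 0,"y": 0,"z": 0,"rx": 0,"ry": 0,"rz": 0.157},
    {"grip": -1,"x": 0,"y": 0,"z": 0,"rx": 0,"ry": 0,"rz": 0.157},
    {"grip": -1,"x": 0,"y": 0,"z": 0,"rx": 0,"ry": 0,"rz": 0.157},
    {"grip": -1,"x": 0,"y": 0,"z": 0,"rx": 0,"ry": 0,"rz": 0.157}
  ]
}}

```text
time_s: 23.62
position: [0.5283, -0.3301, 0.1297]
tool_rot: [[-0.806, 0.592, -0.0], [0.592, 0.806, 0.0], [0.0, 0.0, -1.0]]
ft_force: [-0.5, 0.6, 1.1]
grip_width: 0.0853
```

```bash
python3 - <<'E'
import pickle
from h import *
for n in("top","side"):
    d=pickle.load(open(n+"0.pkl","rb")); P=cloud(d); hsv=cv2.cvtColor(d["color"],cv2.COLOR_BGR2HSV)
    for t,x,y,zz in(("trafo",.685,.003,(.040,.0405,.0415)),("relay",.583,.004,(.035,.037))):
        near=np.hypot(P[...,0]-x,P[...,1]-y)<.04
        for z0 in zz:
            q=P[near&(P[...,2]>z0)]; r=cv2.minAreaRect((q[:,:2]*1000).astype(np.float32))
            w,v=np.linalg.eigh(np.cov(q[:,:2].T)); print(n,t,z0,len(q),np.round(r[0],1),np.round(r[1],1),round(r[2],1),"pca long",round(np.degrees(np.arctan2(v[1,1],v[0,1]))%180,1))
    near=np.hypot(P[...,0]-.685,P[...,1]-.003)<.04
    s=near&(hsv[...,1]>110)&((hsv[...,0]<20))&(P[...,2]>.03); q=P[s]; c=q[:,:2].mean(0); w,v=np.linalg.eigh(np.cov(q[:,:2].T)); print("copper",len(q),c.round(4),np.degrees(np.arctan2(v[1,1],v[0,1]))%180)
E
python3 p.py .685 .003 .125 54
```

```text
top trafo 0.04 118 [6.833e+02 1.000e-01] [35.6 44.6] 70.1 pca long 147.2
top trafo 0.0405 112 [6.833e+02 1.000e-01] [35.6 44.6] 70.1 pca long 146.7
top trafo 0.0415 94 [685.3   1.3] [35.6 42. ] 30.7 pca long 148.1
top relay 0.035 73 [582.6   3.1] [22.1 28. ] 49.5 pca long 137.1
top relay 0.037 63 [582.7   2.7] [22.  27.9] 51.5 pca long 131.3
copper 47 [0.6823 0.0012] 55.79146265488845
side trafo 0.04 95 [685.2   3.7] [22.5 44.6] 55.9 pca long 146.9
side trafo 0.0405 93 [685.2   3.7] [22.5 44.6] 55.9 pca long 147.0
side trafo 0.0415 85 [685.3   3.5] [21.8 44.6] 55.1 pca long 145.1
side relay 0.035 82 [582.9   5.3] [21.8 29.9] 50.2 pca long 139.3
side relay 0.037 73 [582.9   5.3] [21.8 29.9] 50.2 pca long 140.7
copper 41 [0.6858 0.0174] 22.575023976763276
t 23.62 pos [ 0.5283 -0.3301  0.1297] q [-43.  35.  72.  -0.  73. -97.] f [-0.5  0.6  1.1] w 0.0853
yaw now 53.7 turn rz total -0.006 rad (tool)  tilt 0.01
shift tool after turn xyz mm [ 69.  361.6   4.7] q6 after ~ -97.0
```

Request:
{"fn": "play_rows", "kwargs": {
  "commands": [
    {"grip": -1,"x": 0,"y": 0,"z": 0,"rx": 0,"ry": 0,"rz": -0.04},
    {"grip": -1,"x": 0.007,"y": 0.0455,"z": 0,"rx": 0,"ry": 0,"rz": 0},
    {"grip": -1,"x": 0.007,"y": 0.0455,"z": 0,"rx": 0,"ry": 0,"rz": 0},
    {"grip": -1,"x": 0.007,"y": 0.0455,"z": 0,"rx": 0,"ry": 0,"rz": 0},
    {"grip": -1,"x": 0.007,"y": 0.0455,"z": 0,"rx": 0,"ry": 0,"rz": 0},
    {"grip": -1,"x": 0.007,"y": 0.0455,"z": 0,"rx": 0,"ry": 0,"rz": 0},
    {"grip": -1,"x": 0.007,"y": 0.0455,"z": 0,"rx": 0,"ry": 0,"rz": 0},
    {"grip": -1,"x": 0.007,"y": 0.0455,"z": 0,"rx": 0,"ry": 0,"rz": 0},
    {"grip": -1,"x": 0.007,"y": 0.0455,"z": 0,"rx": 0,"ry": 0,"rz": 0},
    {"grip": -1,"x": 0,"y": 0,"z": 0,"rx": 0,"ry": 0,"rz": 0}
  ]
}}

```text
time_s: 24.88
position: [0.6845, 0.0067, 0.1293]
tool_rot: [[-0.834, 0.552, -0.0], [0.552, 0.834, 0.0], [0.0, 0.0, -1.0]]
ft_force: [-0.6, 0.3, 0.3]
grip_width: 0.0855
```

```bash
python3 p.py .685 .003 .022 56; python3 - <<'E'
from rig import optics
import cv2
i=optics.get_image("side")["color"][80:230,160:400]; cv2.imwrite(f"pics/side9.png",cv2.resize(i,None,fx=3.3,fy=3.3))
E
```

```text
t 24.88 pos [0.6845 0.0067 0.1293] q [ -9.  40.  60.   0.  79. -66.] f [-0.6  0.3  0.3] w 0.0855
yaw now 56.5 turn rz total 0.009 rad (tool)  tilt 0.02
shift tool after turn xyz mm [ -2.5  -2.8 107.3] q6 after ~ -65.0
```

View pics/side9.png

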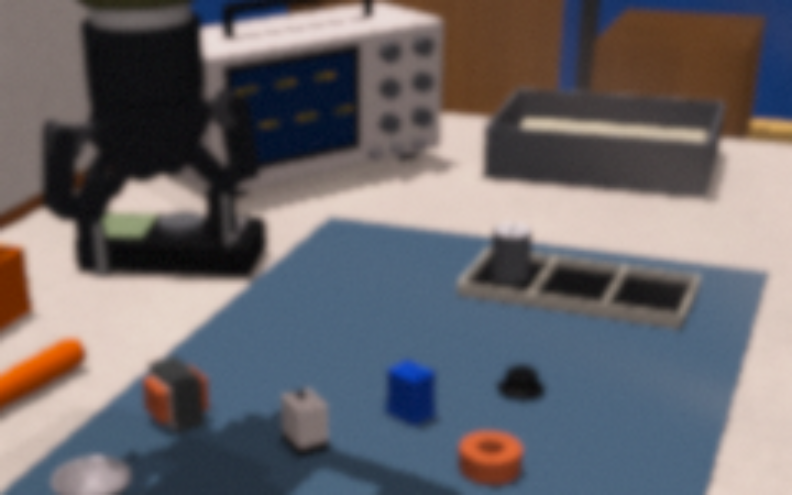

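The large capacitor stands upright in its pocket at crop (512,255), and the jaws straddle the transformer at (176,395). I'll descend.

Request:
{"fn": "play_rows", "kwargs": {
  "commands": [
    {"grip": -1,"x": -0.0025,"y": -0.0028,"z": 0.045,"rx": 0,"ry": 0,"rz": 0},
    {"grip": -1,"x": 0,"y": 0,"z": 0.04,"rx": 0,"ry": 0,"rz": 0},
    {"grip": -1,"x": 0,"y": 0,"z": 0.022,"rx": 0,"ry": 0,"rz": 0},
    {"grip": -1,"x": 0,"y": 0,"z": 0,"rx": 0,"ry": 0,"rz": 0},
    {"grip": 1,"x": 0,"y": 0,"z": 0,"rx": 0,"ry": 0,"rz": 0},
    {"grip": 1,"x": 0,"y": 0,"z": 0,"rx": 0,"ry": 0,"rz": 0},
    {"grip": 1,"x": 0,"y": 0,"z": 0,"rx": 0,"ry": 0,"rz": 0},
    {"grip": 1,"x": 0,"y": 0,"z": 0,"rx": 0,"ry": 0,"rz": 0},
    {"grip": 1,"x": 0,"y": 0,"z": 0,"rx": 0,"ry": 0,"rz": 0},
    {"grip": 1,"x": 0,"y": 0,"z": 0,"rx": 0,"ry": 0,"rz": 0}
  ],
  "squeeze": 60
}}

```text
time_s: 26.18
position: [0.6851, -0.0002, 0.0243]
tool_rot: [[-0.832, 0.555, 0.003], [0.555, 0.832, -0.001], [-0.002, 0.001, -1.0]]
ft_force: [-0.2, 0.0, 6.1]
grip_width: 0.0391
```

```bash
python3 p.py .466 -.3295 .122 90
```

```text
t 26.18 pos [ 6.851e-01 -2.000e-04  2.430e-02] q [-10.  47.  66.  -0.  67. -66.] f [-0.2  0.   6.1] w 0.0391
yaw now 56.3 turn rz total -0.589 rad (tool)  tilt 0.15
shift tool after turn xyz mm [ 219.1 -329.3  -97.7] q6 after ~ -100.0
```

Request:
{"fn": "play_rows", "kwargs": {
  "commands": [
    {"grip": 1,"x": 0,"y": 0,"z": -0.04,"rx": 0,"ry": 0,"rz": 0},
    {"grip": 1,"x": 0,"y": 0,"z": -0.06,"rx": 0,"ry": 0,"rz": 0},
    {"grip": 1,"x": 0,"y": 0,"z": 0,"rx": 0,"ry": 0,"rz": -0.147},
    {"grip": 1,"x": 0,"y": 0,"z": 0,"rx": 0,"ry": 0,"rz": -0.147},
    {"grip": 1,"x": 0,"y": 0,"z": 0,"rx": 0,"ry": 0,"rz": -0.147},
    {"grip": 1,"x": 0,"y": 0,"z": 0,"rx": 0,"ry": 0,"rz": -0.147},
    {"grip": 1,"x": 0.0274,"y": -0.0412,"z": 0,"rx": 0,"ry": 0,"rz": 0},
    {"grip": 1,"x": 0.0274,"y": -0.0412,"z": 0,"rx": 0,"ry": 0,"rz": 0},
    {"grip": 1,"x": 0.0274,"y": -0.0412,"z": 0,"rx": 0,"ry": 0,"rz": 0},
    {"grip": 1,"x": 0.0274,"y": -0.0412,"z": 0,"rx": 0,"ry": 0,"rz": 0},
    {"grip": 1,"x": 0.0274,"y": -0.0412,"z": 0,"rx": 0,"ry": 0,"rz": 0},
    {"grip": 1,"x": 0.0274,"y": -0.0412,"z": 0,"rx": 0,"ry": 0,"rz": 0}
  ]
}}

```text
time_s: 27.68
position: [0.5187, -0.2481, 0.1229]
tool_rot: [[-1.0, 0.001, -0.0], [0.001, 1.0, 0.0], [0.0, 0.0, -1.0]]
ft_force: [0.6, 0.1, -3.6]
grip_width: 0.039
```

```bash
python3 p.py .466 -.3295 .122 90
```

```text
t 27.68 pos [ 0.5187 -0.2481  0.1229] q [ -37.   31.   81.   -0.   68. -127.] f [ 0.6  0.1 -3.6] w 0.039
yaw now 90.0 turn rz total -0.001 rad (tool)  tilt 0.01
shift tool after turn xyz mm [ 52.7 -81.4   0.9] q6 after ~ -127.0
```

Request:
{"fn": "play_rows", "kwargs": {
  "commands": [
    {"grip": 1,"x": 0.0265,"y": -0.041,"z": 0,"rx": 0,"ry": 0,"rz": 0},
    {"grip": 1,"x": 0.0265,"y": -0.0405,"z": 0,"rx": 0,"ry": 0,"rz": 0},
    {"grip": 1,"x": 0,"y": 0,"z": 0,"rx": 0,"ry": 0,"rz": 0},
    {"grip": 1,"x": 0,"y": 0,"z": 0.04,"rx": 0,"ry": 0,"rz": 0},
    {"grip": 1,"x": 0,"y": 0,"z": 0.03,"rx": 0,"ry": 0,"rz": 0},
    {"grip": 1,"x": 0,"y": 0,"z": 0,"rx": 0,"ry": 0,"rz": 0}
  ]
}}

```text
time_s: 28.42
position: [0.4663, -0.3271, 0.0512]
tool_rot: [[-1.0, 0.0, -0.003], [0.0, 1.0, 0.004], [0.003, 0.004, -1.0]]
ft_force: [-1.0, 0.5, -3.0]
grip_width: 0.0386
```

```bash
python3 p.py .466 -.3295 .0273 90
```

```text
t 28.43 pos [ 0.4663 -0.3271  0.0512] q [ -47.   36.   86.    0.   59. -137.] f [-1.   0.5 -3. ] w 0.0386
yaw now 90.0 turn rz total -0.000 rad (tool)  tilt 0.27
shift tool after turn xyz mm [ 0.3 -2.4 23.9] q6 after ~ -137.0
```

Request:
{"fn": "play_rows", "kwargs": {
  "commands": [
    {"grip": 1,"x": 0,"y": 0,"z": 0.013,"rx": 0,"ry": 0,"rz": 0},
    {"grip": 1,"x": 0,"y": 0,"z": 0.007,"rx": 0,"ry": 0,"rz": 0},
    {"grip": 1,"x": 0,"y": 0,"z": 0.003,"rx": 0,"ry": 0,"rz": 0},
    {"grip": 1,"x": 0,"y": 0,"z": 0.002,"rx": 0,"ry": 0,"rz": 0},
    {"grip": 1,"x": 0,"y": 0,"z": 0,"rx": 0,"ry": 0,"rz": 0}
  ]
}}

```text
time_s: 29.05
position: [0.4668, -0.3286, 0.0279]
tool_rot: [[-1.0, 0.001, 0.0], [0.001, 1.0, -0.0], [-0.0, -0.0, -1.0]]
ft_force: [-0.6, -0.6, -1.8]
grip_width: 0.039
```

```bash
python3 p.py .466 -.3295 .0273 90
```

```text
t 29.05 pos [ 0.4668 -0.3286  0.0279] q [ -47.   38.   87.    0.   55. -137.] f [-0.6 -0.6 -1.8] w 0.039
yaw now 89.9 turn rz total -0.001 rad (tool)  tilt 0.01
shift tool after turn xyz mm [ 0.8 -0.9  0.6] q6 after ~ -137.0
```

Request:
{"fn": "play_rows", "kwargs": {
  "commands": [
    {"grip": 1,"x": 0,"y": 0,"z": 0.0015,"rx": 0,"ry": 0,"rz": 0},
    {"grip": 1,"x": 0,"y": 0,"z": 0,"rx": 0,"ry": 0,"rz": 0}
  ]
}}

```text
time_s: 29.3
position: [0.4669, -0.3287, 0.0273]
tool_rot: [[-1.0, 0.001, 0.001], [0.001, 1.0, -0.001], [-0.001, -0.001, -1.0]]
ft_force: [-2.2, 1.6, 4.9]
grip_width: 0.0391
```

Request:
{"fn": "play_rows", "kwargs": {
  "commands": [
    {"grip": -0.2,"x": 0,"y": 0,"z": 0,"rx": 0,"ry": 0,"rz": 0},
    {"grip": -0.2,"x": 0,"y": 0,"z": 0,"rx": 0,"ry": 0,"rz": 0},
    {"grip": -0.2,"x": 0,"y": 0,"z": 0,"rx": 0,"ry": 0,"rz": 0},
    {"grip": -0.2,"x": 0,"y": 0,"z": -0.04,"rx": 0,"ry": 0,"rz": 0},
    {"grip": -0.2,"x": 0,"y": 0,"z": -0.06,"rx": 0,"ry": 0,"rz": 0},
    {"grip": -0.3,"x": 0,"y": 0,"z": 0,"rx": 0,"ry": 0,"rz": 0.1745},
    {"grip": -0.3,"x": 0,"y": 0,"z": 0,"rx": 0,"ry": 0,"rz": 0.1745},
    {"grip": -0.3,"x": 0,"y": 0,"z": 0,"rx": 0,"ry": 0,"rz": 0.1745},
    {"grip": -0.3,"x": 0,"y": 0,"z": 0,"rx": 0,"ry": 0,"rz": 0.1745}
  ]
}}

```text
time_s: 30.42
position: [0.4667, -0.3285, 0.1263]
tool_rot: [[-0.762, 0.648, -0.0], [0.648, 0.762, 0.0], [0.0, 0.0, -1.0]]
ft_force: [-0.4, 0.1, 0.4]
grip_width: 0.056
```

Request:
{"fn": "play_rows", "kwargs": {
  "commands": [
    {"grip": -0.3,"x": 0.0179,"y": 0.047,"z": 0,"rx": 0,"ry": 0,"rz": 0},
    {"grip": -0.3,"x": 0.0179,"y": 0.047,"z": 0,"rx": 0,"ry": 0,"rz": 0},
    {"grip": -0.3,"x": 0.0179,"y": 0.047,"z": 0,"rx": 0,"ry": 0,"rz": 0},
    {"grip": -0.3,"x": 0.0179,"y": 0.047,"z": 0,"rx": 0,"ry": 0,"rz": 0},
    {"grip": -0.3,"x": 0.0179,"y": 0.047,"z": 0,"rx": 0,"ry": 0,"rz": 0},
    {"grip": -0.3,"x": 0.0179,"y": 0.047,"z": 0,"rx": 0,"ry": 0,"rz": 0},
    {"grip": -0.3,"x": 0.0179,"y": 0.047,"z": 0,"rx": 0,"ry": 0,"rz": 0},
    {"grip": -0.3,"x": 0,"y": 0,"z": 0,"rx": 0,"ry": 0,"rz": 0}
  ]
}}

```text
time_s: 31.42
position: [0.5829, 0.0069, 0.1261]
tool_rot: [[-0.768, 0.64, 0.0], [0.64, 0.768, 0.0], [0.0, 0.0, -1.0]]
ft_force: [0.8, -0.5, -0.9]
grip_width: 0.0554
```

```bash
python3 p.py .583 .004 .022 50; python3 - <<'E'
from rig import optics
import cv2
i=optics.get_image("side")["color"][80:240,160:400]; cv2.imwrite(f"pics/side10.png",cv2.resize(i,None,fx=3.3,fy=3.3))
E
```

```text
t 31.43 pos [0.5829 0.0069 0.1261] q [-11.  31.  79.   0.  69. -61.] f [ 0.8 -0.5 -0.9] w 0.0554
yaw now 50.2 turn rz total 0.004 rad (tool)  tilt 0.02
shift tool after turn xyz mm [ -1.9  -2.2 104.1] q6 after ~ -61.0
```

View pics/side10.png

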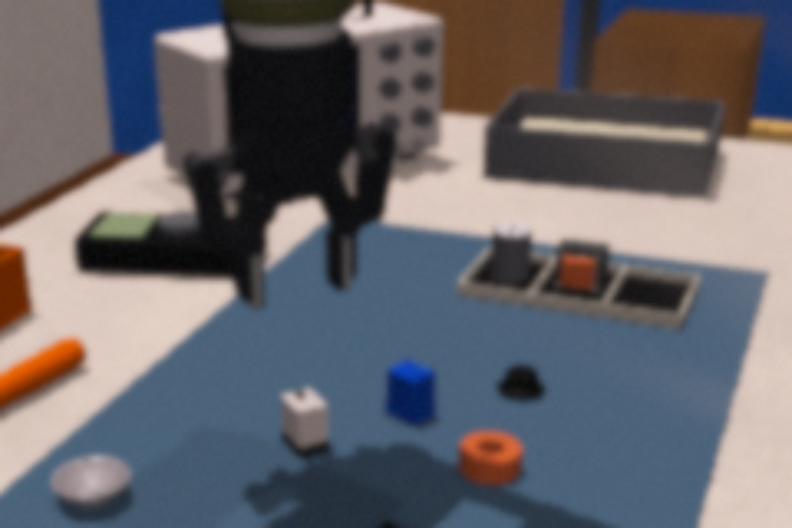

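The transformer stands in the middle pocket at crop (583,265). The jaws are over the white relay at (304,418), clear of the blue one at (411,392).

Request:
{"fn": "play_rows", "kwargs": {
  "commands": [
    {"grip": -0.3,"x": -0.002,"y": -0.002,"z": 0.045,"rx": 0,"ry": 0,"rz": 0},
    {"grip": -0.3,"x": 0,"y": 0,"z": 0.035,"rx": 0,"ry": 0,"rz": 0},
    {"grip": -0.3,"x": 0,"y": 0,"z": 0.023,"rx": 0,"ry": 0,"rz": 0},
    {"grip": -0.3,"x": 0,"y": 0,"z": 0,"rx": 0,"ry": 0,"rz": 0},
    {"grip": 1,"x": 0,"y": 0,"z": 0,"rx": 0,"ry": 0,"rz": 0},
    {"grip": 1,"x": 0,"y": 0,"z": 0,"rx": 0,"ry": 0,"rz": 0},
    {"grip": 1,"x": 0,"y": 0,"z": 0,"rx": 0,"ry": 0,"rz": 0},
    {"grip": 1,"x": 0,"y": 0,"z": 0,"rx": 0,"ry": 0,"rz": 0},
    {"grip": 1,"x": 0,"y": 0,"z": 0,"rx": 0,"ry": 0,"rz": 0},
    {"grip": 1,"x": 0,"y": 0,"z": 0,"rx": 0,"ry": 0,"rz": 0}
  ],
  "squeeze": 50
}}

```text
time_s: 32.72
position: [0.5834, 0.0008, 0.0247]
tool_rot: [[-0.766, 0.643, 0.002], [0.643, 0.766, -0.001], [-0.002, 0.001, -1.0]]
ft_force: [-0.2, -1.7, 6.9]
grip_width: 0.0211
```

```bash
python3 p.py .4035 -.329 .122 90
```

```text
t 32.73 pos [0.5834 0.0008 0.0247] q [-12.  39.  85.  -0.  56. -61.] f [-0.2 -1.7  6.9] w 0.0211
yaw now 50.0 turn rz total -0.699 rad (tool)  tilt 0.15
shift tool after turn xyz mm [ 179.9 -329.8  -97.3] q6 after ~ -102.0
```

Request:
{"fn": "play_rows", "kwargs": {
  "commands": [
    {"grip": 1,"x": 0,"y": 0,"z": -0.04,"rx": 0,"ry": 0,"rz": 0},
    {"grip": 1,"x": 0,"y": 0,"z": -0.06,"rx": 0,"ry": 0,"rz": 0},
    {"grip": 1,"x": 0,"y": 0,"z": 0,"rx": 0,"ry": 0,"rz": -0.1748},
    {"grip": 1,"x": 0,"y": 0,"z": 0,"rx": 0,"ry": 0,"rz": -0.1748},
    {"grip": 1,"x": 0,"y": 0,"z": 0,"rx": 0,"ry": 0,"rz": -0.1748},
    {"grip": 1,"x": 0,"y": 0,"z": 0,"rx": 0,"ry": 0,"rz": -0.1748}
  ]
}}

```text
time_s: 33.48
position: [0.5826, 0.0012, 0.1237]
tool_rot: [[-1.0, -0.006, 0.0], [-0.006, 1.0, -0.0], [-0.0, -0.0, -1.0]]
ft_force: [0.1, 0.9, 0.1]
grip_width: 0.0211
```

Request:
{"fn": "play_rows", "kwargs": {
  "commands": [
    {"grip": 1,"x": 0.0225,"y": -0.0412,"z": 0,"rx": 0,"ry": 0,"rz": 0},
    {"grip": 1,"x": 0.0225,"y": -0.0412,"z": 0,"rx": 0,"ry": 0,"rz": 0},
    {"grip": 1,"x": 0.0225,"y": -0.0412,"z": 0,"rx": 0,"ry": 0,"rz": 0},
    {"grip": 1,"x": 0.0225,"y": -0.0412,"z": 0,"rx": 0,"ry": 0,"rz": 0},
    {"grip": 1,"x": 0.0225,"y": -0.0412,"z": 0,"rx": 0,"ry": 0,"rz": 0},
    {"grip": 1,"x": 0.0225,"y": -0.0412,"z": 0,"rx": 0,"ry": 0,"rz": 0},
    {"grip": 1,"x": 0.0225,"y": -0.0412,"z": 0,"rx": 0,"ry": 0,"rz": 0},
    {"grip": 1,"x": 0.0225,"y": -0.0412,"z": 0,"rx": 0,"ry": 0,"rz": 0},
    {"grip": 1,"x": 0,"y": 0,"z": 0,"rx": 0,"ry": 0,"rz": 0}
  ]
}}

```text
time_s: 34.6
position: [0.4017, -0.331, 0.1237]
tool_rot: [[-1.0, 0.003, 0.001], [0.003, 1.0, -0.001], [-0.001, -0.001, -1.0]]
ft_force: [-0.3, 0.5, -0.5]
grip_width: 0.0214
```

```bash
python3 p.py .4035 -.329 .0277 90
```

```text
t 34.6 pos [ 0.4017 -0.331   0.1237] q [ -53.   26.   90.   -0.   64. -142.] f [-0.3  0.5 -0.5] w 0.0214
yaw now 89.8 turn rz total -0.003 rad (tool)  tilt 0.07
shift tool after turn xyz mm [-1.8  2.  96. ] q6 after ~ -143.0
```

Request:
{"fn": "play_rows", "kwargs": {
  "commands": [
    {"grip": 1,"x": -0.001,"y": 0.001,"z": 0.04,"rx": 0,"ry": 0,"rz": 0},
    {"grip": 1,"x": 0,"y": 0,"z": 0.03,"rx": 0,"ry": 0,"rz": 0},
    {"grip": 1,"x": 0,"y": 0,"z": 0.015,"rx": 0,"ry": 0,"rz": 0},
    {"grip": 1,"x": 0,"y": 0,"z": 0.007,"rx": 0,"ry": 0,"rz": 0},
    {"grip": 1,"x": 0,"y": 0,"z": 0.003,"rx": 0,"ry": 0,"rz": 0},
    {"grip": 1,"x": 0,"y": 0,"z": 0.0015,"rx": 0,"ry": 0,"rz": 0},
    {"grip": 1,"x": 0,"y": 0,"z": 0.001,"rx": 0,"ry": 0,"rz": 0},
    {"grip": 1,"x": 0,"y": 0,"z": 0,"rx": 0,"ry": 0,"rz": 0}
  ]
}}

```text
time_s: 35.6
position: [0.4042, -0.3278, 0.0277]
tool_rot: [[-1.0, -0.0, 0.001], [-0.0, 1.0, -0.002], [-0.001, -0.002, -1.0]]
ft_force: [-2.6, 2.6, 14.3]
grip_width: 0.0213
```

Contact came at the predicted 27.7 mm. I'll release, retreat up and back, then look.

Request:
{"fn": "play_rows", "kwargs": {
  "commands": [
    {"grip": -0.1,"x": 0,"y": 0,"z": -0.001,"rx": 0,"ry": 0,"rz": 0},
    {"grip": -0.1,"x": 0,"y": 0,"z": 0,"rx": 0,"ry": 0,"rz": 0},
    {"grip": -0.1,"x": 0,"y": 0,"z": 0,"rx": 0,"ry": 0,"rz": 0},
    {"grip": -0.1,"x": 0,"y": 0,"z": -0.04,"rx": 0,"ry": 0,"rz": 0},
    {"grip": -0.1,"x": 0,"y": 0,"z": -0.06,"rx": 0,"ry": 0,"rz": 0},
    {"grip": -0.1,"x": 0,"y": 0,"z": -0.06,"rx": 0,"ry": 0,"rz": 0},
    {"grip": -0.1,"x": 0.03,"y": -0.03,"z": -0.02,"rx": 0,"ry": 0,"rz": 0},
    {"grip": -0.1,"x": 0.05,"y": -0.03,"z": 0,"rx": 0,"ry": 0,"rz": 0},
    {"grip": -0.1,"x": 0.05,"y": -0.03,"z": 0,"rx": 0,"ry": 0,"rz": 0},
    {"grip": -0.1,"x": 0.05,"y": -0.03,"z": 0,"rx": 0,"ry": 0,"rz": 0},
    {"grip": -0.1,"x": 0,"y": 0,"z": 0,"rx": 0,"ry": 0,"rz": 0}
  ]
}}

```text
time_s: 36.98
position: [0.2289, -0.4473, 0.2065]
tool_rot: [[-1.0, 0.015, -0.008], [0.015, 1.0, -0.002], [0.008, -0.002, -1.0]]
ft_force: [0.4, 0.7, 0.1]
grip_width: 0.0474
```

```bash
python3 - <<'E'
from rig import optics,env
from h import *
d=optics.get_image("top"); s=optics.get_image("side")
t=d["color"][125:275,100:410]; cv2.imwrite("pics/top11.png",cv2.resize(t,None,fx=2.5,fy=2.5,interpolation=cv2.INTER_CUBIC))
cv2.imwrite("pics/side11.png",cv2.resize(s["color"][130:370,140:400],None,fx=2.4,fy=2.4))
P=cloud(d)
for n,x,y,h in(("sink",.5365,.331,.039),("small",.473,.331,.039),("big",.5295,-.33,.05),("trafo",.466,-.3295,.045),("relay",.4035,-.329,.041),("choke",.455,-.012,.02),("strip",.466,.11,.02),("blue",.529,-.064,.038)):
    near=(abs(P[...,0]-x)<.035)&(abs(P[...,1]-y)<.035); z=P[...,2]; q=P[near&(z>h-.009)]
    print(n,len(q),"top z",np.nanpercentile(q[:,2],80).round(4),"exp",h,"centre off mm",((np.array(cv2.minAreaRect(q[:,:2].astype(np.float32))[0])-[x,y])*1000).round(1))
o=env.observe(); print(o["time_s"],o["position"].round(3),o["ft_force"].round(1),o["qvel"].round(2))
E
```

```text
sink 166 top z 0.0412 exp 0.039 centre off mm [ 2.8 -0.6]
small 53 top z 0.0429 exp 0.039 centre off mm [ 1.7 -1.7]
big 132 top z 0.054 exp 0.05 centre off mm [ 0.  -0.7]
trafo 181 top z 0.0478 exp 0.045 centre off mm [-0.5  1. ]
relay 87 top z 0.0439 exp 0.041 centre off mm [-0.9  1.3]
choke 142 top z 0.0233 exp 0.02 centre off mm [-0.9 -0.2]
strip 125 top z 0.0209 exp 0.02 centre off mm [ 0.6 -0.1]
blue 82 top z 0.041 exp 0.038 centre off mm [ 0.2 -0.3]
37.075 [ 0.231 -0.446  0.207] [-0.3 -0.6  0.6] [ 1.9  -0.25  0.15  0.18 -0.04 -0.05]
```

View pics/top11.png

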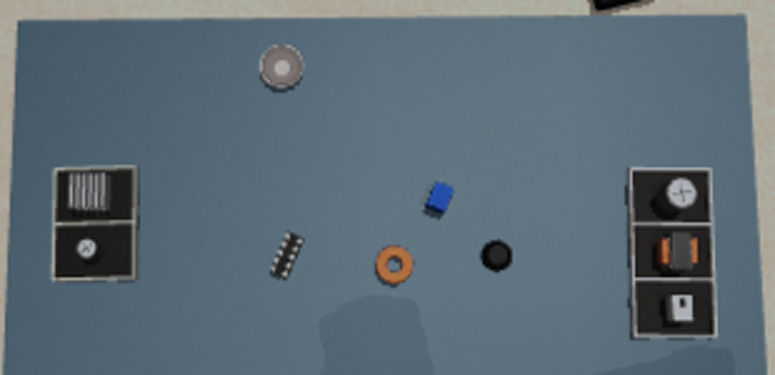

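View pics/side11.png

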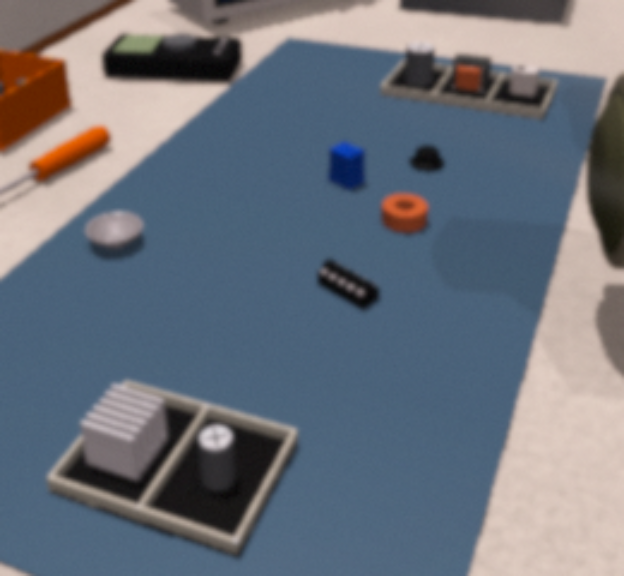

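All five parts are upright and centred to about 3 mm. The choke, strip and blue relay have not moved, and the arm is clear, so I'll hand in.

Request:
{"fn": "play_rows", "kwargs": {
  "commands": [
    {"grip": -0.1,"x": 0,"y": 0,"z": 0,"rx": 0,"ry": 0,"rz": 0},
    {"grip": -0.1,"x": 0,"y": 0,"z": 0,"rx": 0,"ry": 0,"rz": 0}
  ]
}}

```text
time_s: 37.33
position: [0.2321, -0.4452, 0.2068]
tool_rot: [[-1.0, 0.008, -0.007], [0.008, 1.0, -0.002], [0.007, -0.002, -1.0]]
ft_force: [-0.4, 0.2, 0.4]
grip_width: 0.0472
```

```bash
python3 -c "
from rig import order; print(order.close_job())"
```

```text
the job is handed in; nothing more can be done
None
```

I handed the job in at about 37 s with both kits made up. The heat sink and small capacitor are in the two-pocket tray. The large capacitor, transformer and relay are in the three-pocket tray.

- **Last checks:** The top and side pictures show all five parts upright, one to a pocket, with centres within about 3 mm of the pocket centres. The choke, terminal strip and blue look-alike relay measured within 1 mm of where they started. The gripper was open and clear of everything.
- **What went wrong on the way:** I first took the tray rows to run along world y, when they run along x. Because of that the heat sink touched down lightly (about 9 N) on the two-pocket tray's divider, still gripped. I lifted it and set it down properly in its pocket.
- **What disagreed:** The depth camera read the part tops 2–4 mm high at the end. It read about the same amount high for parts on the mat at the start, so I took it as a calibration offset. The contact heights agreed with the parts standing on the tray floor.

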